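# Stack the snack tins on their tray

## Robot

A 6-joint arm with a two-finger parallel gripper is mounted at the origin on the work surface. World frame = base frame: x ahead of the robot, y to its left, z up, the work surface at z = 0. Lengths are in m, angles in rad, forces in N, time in s.
With the tool pointing down it reaches from about 0.425 to 0.95 m from the base axis. Payload 3.5 kg.
Tool frame: the origin (TCP) lies on the centre line of the jaws, within the pads' length; the fingertips stand 25 mm ahead of it and the grasp point (between the pads) lies 6 mm ahead of it (ctrl.finger_overhang is the distance from the TCP to the fingertips, in m); z points along the fingers, y is the line along which they close (so a half turn about z gives the same grasp; the last joint's range is limited). The gripper opens to 85 mm and grips with 20 to 120 N. Pads are 22 mm wide; open, the fingers measure 114 mm over their backs; the gripper's body (76 mm by 85 mm) begins 54 mm behind the grasp point. The pads swing forward as they close: fully open they stand 13 mm farther back than shut.
Start: joints at [-1.466, 0.286, 1.577, -0, 1.279, -0.15], TCP at [0.17, -0.653, 0.256] pointing down, gripper open.
Joint ranges: [-2.77, 2.77], [-0.9, 2.22], [0.21, 2.48], [-1.53, 4.67], [0.24, 2.81], [-2.84, 2.84]. Speed limits (rad/s): [2.79, 2.79, 3.14, 3.14, 3.14, 3.14].

## Interface

Orientations are given as a unit quaternion [x, y, z, w].
In Python, from plant import get_state, imaging, job, ctrl gives the robot as it stands.
- The arm moves only by the tool jog_arm, never from a script. Its argument "increments" is a list of rows, each an object of numbers: "dx", "dy", "dz": the shift along the world's x, y, z each as a share of 12 cm, from -1 to 1; "ax", "ay", "az": the turn, a rotation vector about the world's x, y, z each as a share of pi/2 rad, from -1 to 1; "gripper": the gripper command: -1 is shut, 1 is fully open, values between are in proportion. A call has 1 to 10 rows; each row is the pose to reach, as a shift and turn from the pose commanded when the call began; what a row does not reach only later rows make up. A row lasts 1/10 s, in which the tool goes at most 50 mm and 8.59 degrees, less where a joint would pass 70% of its speed; a pose out of reach is approached as far as the arm can. A call with a number of a shift or a turn outside -1 to 1 is refused whole. A call with a gripper value outside its range is refused whole. The fingers move at their own pace and stop on an object; "force" is the grip in N (left out, the last holds). Time passes only in rows, so rows that repeat a pose let the fingers close. It gives the time, the measured TCP pose, the force, the opening and the grip force at its end, in the units of the state.
- get_state(): the state, without advancing time (a new reading comes with each control period).
- imaging.read_camera(name): name is "scene" or "top" or "wrist"; returns a dict with "frame" (400x640x3 uint8, blue, green, red), "depth" (400x640 float32, m along the optical axis (not along the pixel's ray), 0 where there is no reading), "camera_matrix" (3x3 intrinsics, pixels), "extrinsics" (4x4, takes a point from camera to world coordinates); the wrist camera has in their place "mount" (4x4, takes a point from camera to tool coordinates, whose origin is the TCP and whose axes are the flange's). Camera axes: x right, y up, looking along -z (the intrinsics and any distortion apply to the point x, -y, -z); pixel columns grow to the right and rows downward; lengths in m; the calibration is good to about 2 mm. A picture is of the moment at which its call begins: read the wrist's pose just before it.
- job.sign_off(): hands the job in; it is judged then, once.
The state is a dict: "time": time; "qpos": joint angles; "dq": joint speeds; "joint_efforts": joint torques, N m; "eef_pos": TCP position; "tcp_rot": TCP orientation; "contact_force": force on the tool from outside, world axes, zero at the start; "wrist_torque": the same for the moment, N m; "opening": opening from 0.0 (shut) to 1.0 (fully open); "finger_force": force on a finger pad.
Only numpy, scipy, OpenCV 4.12 (cv2) and the standard library are available. Lean on these libraries where they do the work, as an engineer would, in place of code of your own. Each camera call takes 0.05 s, during which the arm holds its last target. There are 200 camera calls.

## Task

Put the steel snack tins together on the desk for tomorrow: stand the large pot in the round wooden tray, then seat the medium pot in the mouth of the large one, the small pot in the mouth of the medium one, and last the lid on the small pot, letting go of each before the next. Each must sit fully home and upright; never tip a tin over, and leave the mug, vitamin jar, tape roll and mouse where they are.

Things in the scene. Friction and masses are not known exactly. Their poses are not given: they have to be found in the camera images.
- large_pot: The largest of three open-topped plain steel pots, 64 mm outside diameter, 56 mm high to the rim, thick walls, mouth 50 mm wide and 43 mm deep. A foot 60 mm wide and 7 mm high is set in below the body. 0.14 to 0.23 kg. Can be gripped across its body. Origin: centre of its underside, z up along its axis; round, so its yaw means nothing.
- medium_pot: Middle steel pot, 54 mm outside diameter, 48 mm high to the rim, mouth 40 mm wide and 35 mm deep. Under its body is a 7 mm high foot, 45 mm wide, tapered to 39 mm at the bottom, that drops into the large pot's mouth; the body then rests on the large pot's rim, this origin 49 mm above the large pot's origin. 0.10 to 0.17 kg. Origin: centre of its underside, z up along its axis; round, so its yaw means nothing.
- small_pot: Smallest steel pot, 44 mm outside diameter, 40 mm high to the rim, mouth 30 mm wide and 27 mm deep. Its 7 mm high foot, 35 mm wide, tapered to 29 mm at the bottom, drops into the medium pot's mouth until the body rests on the rim, this origin 41 mm above the medium pot's origin. 0.07 to 0.12 kg. Origin: centre of its underside, z up along its axis; round, so its yaw means nothing.
- lid: Steel lid, 38 mm high in all: a 7 mm high plug below (25 mm wide, tapered to 19 mm at the bottom), a disc 40 mm wide and 4 mm thick from 7 to 11 mm, and on it an upright round knob 18 mm wide from 11 to 38 mm, to grip it by. It stands on its plug. The plug drops into the small pot's mouth until the disc rests on the rim, this origin 33 mm above the small pot's origin. 0.03 to 0.05 kg. Origin: centre of its underside, z up along its axis; round, so its yaw means nothing.
- tray: Round wooden tray, fixed to the desk, 92 mm outside diameter, with a raised rim 10 mm high and 7 mm thick round a flat floor 78 mm wide and 4 mm above the desk. The large pot stands on this floor (pot origin 4 mm above tray origin). Origin: centre of its underside, z up along its axis; round, so its yaw means nothing.
- mug: Bystander: white mug, 72 mm wide at the rim, 78 mm high, with a handle on its +y side that reaches about 70 mm from the axis. Loose; leave it. Origin: centre of its underside.
- vitamin_jar: Bystander: closed brown glass jar, 48 mm wide, 78 mm high. Loose; leave it. Origin: centre of its underside.
- tape_roll: Bystander: brown tape roll lying flat, 90 mm outside and 64 mm inside diameter, 24 mm high. Loose; leave it. Origin: centre of its underside.
- mouse: Bystander: grey and black computer mouse, 100 mm long (x), 58 mm wide (y), 32 mm high. Loose; leave it. Origin: centre of its underside.
Things that resemble listed ones, but are neither listed nor needed, are in the scene too. Leave any blue or green look-alike of the lid alone. Leave any purple look-alike of the large_pot alone.

How it is judged:
By the outcome, as a careful person would: the job done as asked, in the order asked, and still so for the second after the job is handed in, with the robot touching nothing.
It also fails if it takes over 128 s, if anything falls off the work surface, if the arm or the gripper's body presses on something with over 40 N, if the wrist force passes 120 N, or if a joint passes its speed limit or range.

## Working session

There is one attempt and no reset: what is moved stays moved. The work goes in short steps, Python scripts to look and compute and a tool call to move; the robot and the scene stay as the last step left them, time stands still between calls to the robot, and variables do not carry over. Pictures are saved under pics/ and viewed, at most 14 in all, crops included, and the job is handed in when it is done.

Besides the shell and the picture viewer there is one more tool, called by a JSON object that holds its "method" and its "body", one argument or row to a line. jog_arm: Moves the arm, as the interface text tells. Shift numbers are shares of 12 cm and turn numbers shares of pi/2 rad, none past 1 either way. Its arguments: {"type":"object","properties":{"increments":{"type":"array"},"force":{"type":"number"}},"required":["increments"]}

```bash
mkdir -p pics; ls; cat > h.py <<'E'
import numpy as np, cv2
from plant import get_state, imaging, job, ctrl
def cam(name):
    s=get_state(); c=imaging.read_camera(name)
    if 'mount' in c:
        from scipy.spatial.transform import Rotation as R
        T=np.eye(4);T[:3,:3]=R.from_quat(s['tcp_rot']).as_matrix();T[:3,3]=s['eef_pos']
        c['extrinsics']=T@c['mount']
    return c
def world(c):
    d=c['depth'];K=c['camera_matrix'];v,u=np.mgrid[:d.shape[0],:d.shape[1]]
    p=np.stack([(u-K[0,2])/K[0,0]*d,-(v-K[1,2])/K[1,1]*d,-d],-1)
    E=c['extrinsics'];return p@E[:3,:3].T+E[:3,3]
E
python3 - <<'E'
from h import *
print(get_state())
for n in ['top','scene']:
    c=cam(n);cv2.imwrite(f'pics/{n}0.png',c['frame']);np.savez(f'{n}0.npz',**{k:v for k,v in c.items() if isinstance(v,np.ndarray)})
    print(c.keys(),c['camera_matrix'],c['extrinsics'])
E
```

```text
pics
{'time': 0.0, 'qpos': array([-1.46598014e+00,  2.87178931e-01,  1.57812048e+00, -1.40868402e-05,
        1.27859865e+00, -1.49968197e-01]), 'dq': array([-0.00022281,  0.00017585,  0.00035186, -0.00050084,  0.00054299,
       -0.00045502]), 'joint_efforts': array([-4.46952163e-04, -4.05988455e+01, -2.92625517e+01, -1.75838277e-04,
        5.91620308e-03,  8.64293725e-06]), 'eef_pos': array([ 0.17011033, -0.65261811,  0.25496886]), 'tcp_rot': array([ 9.91895665e-01,  1.27049836e-01,  1.92803912e-05, -1.15256062e-03]), 'contact_force': array([-0.04198663,  0.27008662, -0.26318496]), 'wrist_torque': array([ 0.02720135,  0.00188451, -0.00844264]), 'finger_force': 0.0, 'opening': 1.0001662363800568}
dict_keys(['frame', 'depth', 'camera_matrix', 'extrinsics']) [[514.60429565   0.         315.42145471]
 [  0.         514.60429565 203.04379185]
 [  0.           0.           1.        ]] [[-0.00353685  0.9724437  -0.23311102  0.22449013]
 [-0.99998423 -0.00445656 -0.0034188  -0.00756828]
 [-0.00436346  0.23309525  0.97244412  1.3256263 ]
 [ 0.          0.          0.          1.        ]]
dict_keys(['frame', 'depth', 'camera_matrix', 'extrinsics']) [[487.45729754   0.         316.95371782]
 [  0.         487.45729754 195.23126978]
 [  0.           0.           1.        ]] [[ 0.22303527 -0.72662883  0.64981983  1.19703919]
 [ 0.97462064  0.17937111 -0.1339426  -0.15594617]
 [-0.01923235  0.66320174  0.74819354  0.78592436]
 [ 0.          0.          0.          1.        ]]
```

View pics/top0.png

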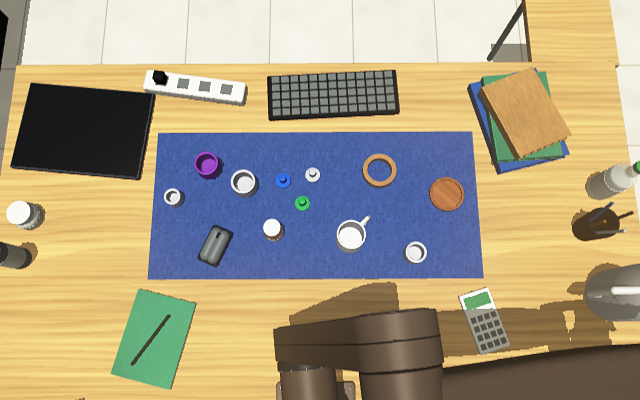

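View pics/scene0.png

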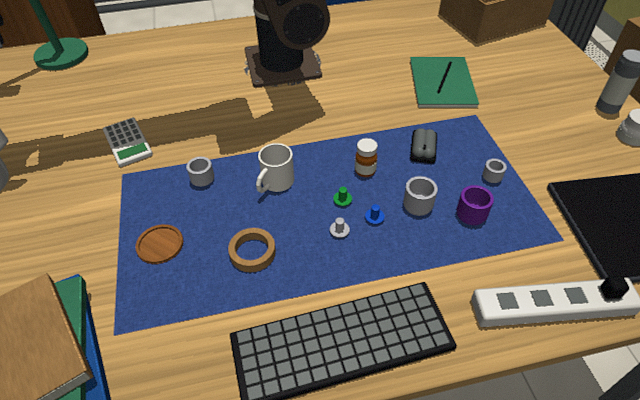

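The top view (up = +x, left = +y) shows the large pot at (243,182), medium pot at (416,252), small pot at (172,197), steel lid at (312,174) and tray at (446,194). The blue and green lids are at (283,180) and (302,203), the purple pot at (206,165). The scene view agrees.

```bash
cat > m.py <<'E'
from h import *
c=dict(np.load('top0.npz'));W=world(c);K=c['camera_matrix'];E=c['extrinsics']
hsv=cv2.cvtColor(c['frame'],cv2.COLOR_BGR2HSV)
def plane(pts,z):
    p=np.stack([(pts[:,0]-K[0,2])/K[0,0],-(pts[:,1]-K[1,2])/K[1,1],-np.ones(len(pts))],-1)@E[:3,:3].T
    return (E[:3,3]+p*((z-E[2,3])/p[:,2])[:,None])[:,:2]
print('desk z',np.median(W[210:230,160:190,2]))
for n,u,v,h,r in [('large',243,182,.056,.032),('medium',416,252,.048,.027),('small',172,197,.040,.022),('lid',312,174,.038,.009),('tray',446,194,.010,.046),('mug',350,236,.078,.036),('tape',379,170,.024,.045),('jar',272,229,.078,.024),('purple',206,165,.056,.032),('blue',283,180,.038,.009),('green',302,203,.038,.009)]:
    w=24
    P=W[v-w:v+w,u-w:u+w].reshape(-1,3)
    m=np.abs(P[:,2]-h)<.005
    Q=P[m]
    if n=='lid': print('disc',[cv2.minEnclosingCircle(P[(np.abs(P[:,2]-.011)<.003)&(np.hypot(*(P[:,:2]-Q[:,:2].mean(0)).T)<.03)][:,:2].astype(np.float32))])
    (x,y),R=cv2.minEnclosingCircle(Q[:,:2].astype(np.float32))
    # colour mask: not mat (blue), outline cast on rim plane
    H=hsv[v-w:v+w,u-w:u+w]; mat=((H[...,0]>100)&(H[...,0]<125)&(H[...,1]>90))
    if n=='blue':continue
    lab,cc=cv2.connectedComponents((~mat).astype(np.uint8))
    best=max(range(1,lab),key=lambda i:(cc==i).sum()); ys,xs=np.where(cc==best)
    XY=plane(np.stack([xs+u-w,ys+v-w],-1).astype(float),h)
    print(n,m.sum(),'zmax %.4f med %.4f'%(P[:,2].max(),np.median(Q[:,2])),'depth c',np.round([x,y,R],4),'mean',np.round(Q.mean(0)[:2],4),'mask far x %.4f ymid %.4f w %.4f'%(XY[:,0].max(),(XY[:,1].max()+XY[:,1].min())/2,np.ptp(XY[:,1])),'reach %.3f'%np.hypot(x,y))
E
python3 m.py
```

```text
desk z 0.00034829422815196853
large 184 zmax 1.3256 med 0.0555 depth c [0.5869 0.1835 0.0326] mean [0.5862 0.1837] mask far x 0.6200 ymid 0.1800 w 0.0673 reach 0.615
medium 156 zmax 1.3256 med 0.0482 depth c [ 0.4035 -0.2525  0.027 ] mean [ 0.4031 -0.2531] mask far x 0.4318 ymid -0.2497 w 0.0582 reach 0.476
small 114 zmax 1.3256 med 0.0395 depth c [0.5526 0.368  0.022 ] mean [0.5526 0.3678] mask far x 0.5745 ymid 0.3631 w 0.0502 reach 0.664
disc [((0.6172420382499695, 0.005461064167320728), 0.02001108229160309)]
lid 37 zmax 1.3256 med 0.0372 depth c [0.6164 0.0056 0.0089] mean [0.6167 0.0056] mask far x 0.6302 ymid 0.0056 w 0.0366 reach 0.616
tray 612 zmax 1.3256 med 0.0075 depth c [ 0.57   -0.3441  0.0861] mean [ 0.5637 -0.3482] mask far x 0.6095 ymid -0.3486 w 0.0928 reach 0.666
mug 139 zmax 1.3256 med 0.0778 depth c [ 0.4459 -0.092   0.0385] mean [ 0.4437 -0.0912] mask far x 0.4925 ymid -0.0957 w 0.0850 reach 0.455
tape 431 zmax 1.3256 med 0.0238 depth c [ 0.6258 -0.1716  0.0454] mean [ 0.6256 -0.1721] mask far x 0.6728 ymid -0.1712 w 0.0903 reach 0.649
jar 227 zmax 1.3256 med 0.0777 depth c [0.4621 0.1056 0.0218] mean [0.4615 0.1055] mask far x 0.4860 ymid 0.1016 w 0.0496 reach 0.474
purple 180 zmax 1.3256 med 0.0553 depth c [0.6364 0.2798 0.0324] mean [0.636  0.2811] mask far x 0.6695 ymid 0.2758 w 0.0708 reach 0.695
green 52 zmax 1.3256 med 0.0369 depth c [0.5664 0.0575 0.0455] mean [0.5561 0.0476] mask far x 0.5521 ymid 0.0315 w 0.0361 reach 0.569
```

{"method": "jog_arm", "body": {
  "increments": [
    {"dx": 1, "dy": 0.8333, "gripper": 1},
    {"dx": 1, "dy": 0.8333, "gripper": 1},
    {"dx": 1, "dy": 0.8333, "gripper": 1},
    {"dx": 1, "dy": 0.8333, "gripper": 1}
  ]
}}

```text
$.increments[0]: bad value
```

{"method": "jog_arm", "body": {
  "increments": [
    {"dx": 1, "dy": 0.8333, "gripper": 1},
    {"dx": 1, "dy": 0.8333, "gripper": 1},
    {"dx": 1, "dy": 0.8333, "gripper": 1},
    {"dx": 1, "dy": 0.8333, "gripper": 1}
  ]
}}

```text
$.increments[0]: bad value
```

{"method": "jog_arm", "body": {
  "increments": [
    {"dx": 1, "dy": 0.8333, "gripper": 1},
    {"dx": 1, "dy": 0.8333, "gripper": 1},
    {"dx": 1, "dy": 0.8333, "gripper": 1},
    {"dx": 1, "dy": 0.8333, "gripper": 1},
    {"dx": 1, "dy": 0.8333, "gripper": 1}
  ]
}}

```text
$.increments[0]: bad value
```

```bash
python3 - <<'E'
from h import *
s=get_state();print(s['time'],s['eef_pos'],s['tcp_rot'],s['qpos'],ctrl.finger_overhang)
c=cam('wrist');cv2.imwrite('pics/w1.png',c['frame']);np.savez('w1.npz',**{k:v for k,v in c.items() if isinstance(v,np.ndarray)})
print(c['mount'],c['camera_matrix'])
W=world(c);print(W[::100,::100,2].round(3),W[0,0],W[0,-1],W[-1,0],W[-1,-1])
E
```

```text
0.1 [ 0.17010017 -0.65266477  0.2550729 ] [ 9.91896572e-01  1.27043657e-01  4.19101194e-05 -1.04823679e-03] [-1.46601939e+00  2.87091533e-01  1.57803593e+00  3.80109206e-05
  1.27856302e+00 -1.50010020e-01] 0.025
[[-1.05926552e-04  9.59910634e-01  2.80306197e-01  7.17183121e-02]
 [ 9.99999994e-01  1.05753352e-04  1.57427308e-05  2.05238125e-04]
 [-1.45317051e-05  2.80306197e-01 -9.59910639e-01 -1.17609096e-01]
 [ 0.00000000e+00  0.00000000e+00  0.00000000e+00  1.00000000e+00]] [[330.77698788   0.         317.14842953]
 [  0.         330.77698788 199.89015779]
 [  0.           0.           1.        ]]
[[-0.001  0.015  0.001  0.     0.206  0.222  0.253]
 [-0.001  0.015 -0.001 -0.001  0.115  0.208  0.249]
 [-0.001 -0.     0.     0.     0.    -0.751 -0.611]
 [ 0.     0.     0.268  0.001 -0.001 -0.746 -0.518]] [ 0.25559965 -0.30177126 -0.0008129 ] [ 0.29616103 -0.72638559  0.25307211] [ 0.16502586 -0.58543254  0.31780769] [ 0.19909927 -0.71496971  0.31784676]
```

{"method": "jog_arm", "body": {
  "increments": [
    {"dx": 1, "dy": 0.83, "dz": 0, "ax": 0, "ay": 0, "az": 0, "gripper": 1},
    {"dx": 1, "dy": 0.83, "dz": 0, "ax": 0, "ay": 0, "az": 0, "gripper": 1},
    {"dx": 1, "dy": 0.83, "dz": 0, "ax": 0, "ay": 0, "az": 0, "gripper": 1},
    {"dx": 1, "dy": 0.83, "dz": 0, "ax": 0, "ay": 0, "az": 0, "gripper": 1}
  ]
}}

```text
time: 0.55
eef_pos: [0.2938, -0.55, 0.2559]
tcp_rot: [0.992, 0.13, 0.001, -0.001]
contact_force: [-1.3, 0.5, 0.1]
opening: 1.001
finger_force: 0.0
```

{"method": "jog_arm", "body": {
  "increments": [
    {"dx": 1, "dy": 0.83, "dz": 0, "ax": 0, "ay": 0, "az": 0, "gripper": 1},
    {"dx": 1, "dy": 0.83, "dz": 0, "ax": 0, "ay": 0, "az": 0, "gripper": 1},
    {"dx": 1, "dy": 0.83, "dz": 0, "ax": 0, "ay": 0, "az": 0, "gripper": 1},
    {"dx": 1, "dy": 0.83, "dz": 0, "ax": 0, "ay": 0, "az": 0, "gripper": 1}
  ]
}}

```text
time: 0.95
eef_pos: [0.4132, -0.4508, 0.2561]
tcp_rot: [0.992, 0.13, 0.0, -0.001]
contact_force: [0.1, -1.1, -0.7]
opening: 1.001
finger_force: 0.0
```

{"method": "jog_arm", "body": {
  "increments": [
    {"dx": 0.8, "dy": 0.8, "dz": 0, "ax": 0, "ay": 0, "az": 0, "gripper": 1},
    {"dx": 0.8, "dy": 0.8, "dz": 0, "ax": 0, "ay": 0, "az": 0, "gripper": 1},
    {"dx": 0.8, "dy": 0.8, "dz": 0, "ax": 0, "ay": 0, "az": 0, "gripper": 1},
    {"dx": 0.8, "dy": 0.8, "dz": 0, "ax": 0, "ay": 0, "az": 0, "gripper": 1},
    {"dx": 0.8, "dy": 0.8, "dz": 0, "ax": 0, "ay": 0, "az": 0, "gripper": 1},
    {"dx": 0.8, "dy": 0.8, "dz": 0, "ax": 0, "ay": 0, "az": 0, "gripper": 1}
  ]
}}

```text
time: 1.55
eef_pos: [0.5053, -0.3592, 0.2561]
tcp_rot: [0.992, 0.126, -0.0, 0.0]
contact_force: [0.6, -0.2, 0.1]
opening: 1.003
finger_force: 0.0
```

```bash
python3 - <<'E'
from h import *
s=get_state();print(s['time'],s['eef_pos'],s['tcp_rot'])
c=cam('wrist');cv2.imwrite('pics/w1.png',c['frame']);np.savez('w1.npz',**{k:v for k,v in c.items() if isinstance(v,np.ndarray)})
W=world(c);print(W[::100,::100,2].round(3),W[0,0],W[0,-1],W[300,0],W[300,-1])
E
```

```text
1.55 [ 0.50526865 -0.35917485  0.25608843] [ 9.91979418e-01  1.26398994e-01 -3.50820694e-04  6.83299467e-05]
[[ 0.001  0.001  0.023  0.002  0.002  0.053  0.079]
 [ 0.001  0.002  0.001  0.004 -0.     0.     0.   ]
 [ 0.079  0.001  0.    -0.     0.001 -0.001 -0.   ]
 [-0.001 -0.001  0.269  0.001  0.001 -0.001  0.082]] [ 0.59102259 -0.01048887  0.0010419 ] [ 0.71382285 -0.56733318  0.07929587] [ 0.23479513 -0.00503188 -0.00117853] [ 0.46375849 -0.73108693  0.05956402]
```

View pics/w1.png

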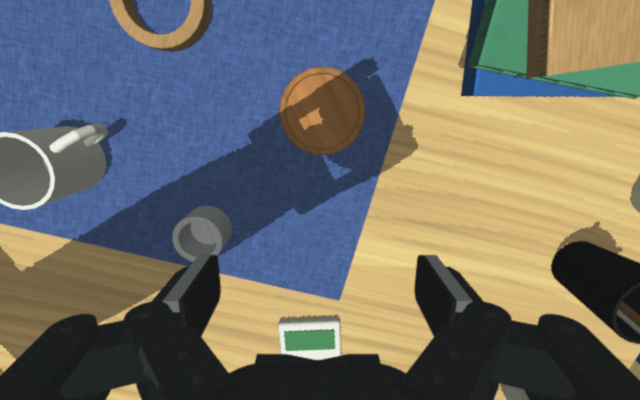

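The wrist view shows the tray at (322,110), the medium pot at (201,233), and the mug and tape roll at the left. I'll measure the tray and medium pot here.

```bash
cat >> h.py <<'E'
def circ(W,xy,h,tol=.004,rad=.06):
    "circle fit (least squares) to outer edge of points near height h around xy"
    P=W.reshape(-1,3);Q=P[(abs(P[:,2]-h)<tol)&(np.hypot(P[:,0]-xy[0],P[:,1]-xy[1])<rad)][:,:2]
    (x,y),R=cv2.minEnclosingCircle(Q.astype(np.float32))
    hull=cv2.convexHull(Q.astype(np.float32))[:,0]
    A=np.c_[2*hull,np.ones(len(hull))];s=np.linalg.lstsq(A,(hull**2).sum(1),rcond=None)[0]
    z=np.median(P[(abs(P[:,2]-h)<tol)&(np.hypot(P[:,0]-xy[0],P[:,1]-xy[1])<rad)][:,2])
    return np.round([x,y,R,s[0],s[1],np.sqrt(s[2]+s[0]**2+s[1]**2),z],4),len(Q)
E
python3 - <<'E'
from h import *
for f in ['w1','top0']:
    c=dict(np.load(f+'.npz'));W=world(c)
    print(f,'tray',circ(W,(.564,-.3485),.010,.003),'med',circ(W,(.4035,-.2525),.048,.004,.04),'tape',circ(W,(.6258,-.1716),.024,.003))
E
```

```text
w1 tray (array([ 0.5676, -0.3489,  0.046 ,  0.5677, -0.3487,  0.0456,  0.0097]), 1688) med (array([ 0.4083, -0.2529,  0.027 ,  0.4085, -0.2529,  0.0266,  0.0475]), 795) tape (array([ 0.6255, -0.1732,  0.0444,  0.6268, -0.1728,  0.0419,  0.0237]), 1816)
top0 tray (array([ 0.5652, -0.3443,  0.0565,  0.5634, -0.3479,  0.0509,  0.0092]), 298) med (array([ 0.4036, -0.2526,  0.0269,  0.4035, -0.2527,  0.0262,  0.0482]), 142) tape (array([ 0.6258, -0.1715,  0.0454,  0.6258, -0.1718,  0.0446,  0.0239]), 327)
```

{"method": "jog_arm", "body": {
  "increments": [
    {"dx": 0, "dy": 1, "dz": 0, "ax": 0, "ay": 0, "az": 0, "gripper": 1},
    {"dx": 0, "dy": 1, "dz": 0, "ax": 0, "ay": 0, "az": 0, "gripper": 1},
    {"dx": 0, "dy": 1, "dz": 0, "ax": 0, "ay": 0, "az": 0, "gripper": 1}
  ]
}}

```text
time: 1.9
eef_pos: [0.5051, -0.2362, 0.2561]
tcp_rot: [0.992, 0.127, -0.0, -0.001]
contact_force: [-0.3, -0.6, -0.8]
opening: 1.004
finger_force: 0.0
```

{"method": "jog_arm", "body": {
  "increments": [
    {"dx": 0, "dy": 1, "dz": 0, "ax": 0, "ay": 0, "az": 0, "gripper": 1},
    {"dx": 0, "dy": 1, "dz": 0, "ax": 0, "ay": 0, "az": 0, "gripper": 1},
    {"dx": 0, "dy": 1, "dz": 0, "ax": 0, "ay": 0, "az": 0, "gripper": 1}
  ]
}}

```text
time: 2.2
eef_pos: [0.5055, -0.116, 0.2564]
tcp_rot: [0.992, 0.127, 0.0, -0.0]
contact_force: [0.3, -1.4, 0.2]
opening: 0.999
finger_force: 0.0
```

{"method": "jog_arm", "body": {
  "increments": [
    {"dx": 0, "dy": 1, "dz": 0, "ax": 0, "ay": 0, "az": 0, "gripper": 1},
    {"dx": 0, "dy": 1, "dz": 0, "ax": 0, "ay": 0, "az": 0, "gripper": 1},
    {"dx": 0, "dy": 1, "dz": 0, "ax": 0, "ay": 0, "az": 0, "gripper": 1}
  ]
}}

```text
time: 2.5
eef_pos: [0.5058, 0.0039, 0.2566]
tcp_rot: [0.992, 0.128, 0.0, -0.0]
contact_force: [0.1, -0.2, -0.2]
opening: 0.998
finger_force: 0.0
```

{"method": "jog_arm", "body": {
  "increments": [
    {"dx": 0.2, "dy": 1, "dz": 0, "ax": 0, "ay": 0, "az": 0, "gripper": 1},
    {"dx": 0.2, "dy": 1, "dz": 0, "ax": 0, "ay": 0, "az": 0, "gripper": 1},
    {"dx": 0.2, "dy": 1, "dz": 0, "ax": 0, "ay": 0, "az": 0, "gripper": 1},
    {"dx": 0.2, "dy": 1, "dz": 0, "ax": 0, "ay": 0, "az": 0, "gripper": 1},
    {"dx": 0.2, "dy": 1, "dz": 0, "ax": 0, "ay": 0, "az": 0, "gripper": 1},
    {"dx": 0.2, "dy": 1, "dz": 0, "ax": 0, "ay": 0, "az": 0, "gripper": 1}
  ]
}}

```text
time: 3.1
eef_pos: [0.5303, 0.1204, 0.2563]
tcp_rot: [0.992, 0.126, -0.0, 0.0]
contact_force: [-0.1, -0.9, 0.6]
opening: 1.0
finger_force: 0.0
```

```bash
python3 - <<'E'
from h import *
s=get_state();print(s['time'],s['eef_pos'],s['tcp_rot'],s['qpos'])
c=cam('wrist');cv2.imwrite('pics/w2.png',c['frame']);np.savez('w2.npz',**{k:v for k,v in c.items() if isinstance(v,np.ndarray)})
W=world(c)
for n,xy,h in [('large',(.587,.1835),.056),('lid',(.6167,.0055),.038),('liddisc',(.6167,.0055),.011),('small',(.5526,.368),.04)]:
    try: print(n,circ(W,xy,h,.004 if n!='liddisc' else .002,{'large':.045}.get(n,.03)))
    except Exception as e: print(n,'x')
E
```

```text
3.1 [0.53027716 0.1204496  0.25626825] [ 9.92018089e-01  1.26095310e-01 -8.03542745e-05  2.77125045e-04] [ 3.69596252e-02 -3.18092686e-03  1.89973053e+00 -5.97810642e-04
  1.24515365e+00  1.35508347e+00]
large (array([0.5909, 0.1842, 0.032 , 0.5912, 0.184 , 0.0315, 0.0557]), 1537)
lid (array([0.6209, 0.0064, 0.0089, 0.6208, 0.0064, 0.0084, 0.0377]), 267)
liddisc (array([0.621 , 0.0061, 0.0201, 0.621 , 0.0063, 0.0196, 0.0109]), 713)
small (array([0.5563, 0.3684, 0.0225, 0.5562, 0.3681, 0.0218, 0.0396]), 1042)
```

View pics/w2.png

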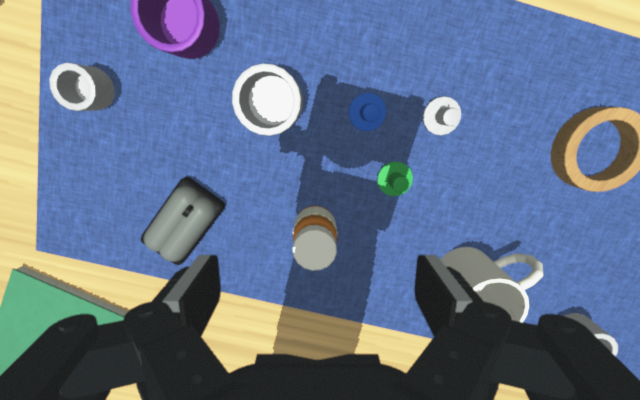

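The wrist view shows the large pot at (267,99), small pot at (80,87), lid at (443,115), blue and green look-alikes at (368,112) and (395,178). Radii and heights match. Wrist is offset from top by a constant 4 mm in x, so I keep one yaw and use wrist coordinates throughout. Now to the large pot.

{"method": "jog_arm", "body": {
  "increments": [
    {"dx": 0.51, "dy": 0.53, "dz": 0, "ax": 0, "ay": 0, "az": 0, "gripper": 1},
    {"dx": 0.51, "dy": 0.53, "dz": 0, "ax": 0, "ay": 0, "az": 0, "gripper": 1},
    {"dx": 0.51, "dy": 0.53, "dz": -0.3, "ax": 0, "ay": 0, "az": 0, "gripper": 1},
    {"dx": 0.51, "dy": 0.53, "dz": -0.6, "ax": 0, "ay": 0, "az": 0, "gripper": 1},
    {"dx": 0.51, "dy": 0.53, "dz": -1, "ax": 0, "ay": 0, "az": 0, "gripper": 1},
    {"dx": 0.51, "dy": 0.53, "dz": -1, "ax": 0, "ay": 0, "az": 0, "gripper": 1},
    {"dx": 0.51, "dy": 0.53, "dz": -1, "ax": 0, "ay": 0, "az": 0, "gripper": 1}
  ]
}}

```text
time: 3.85
eef_pos: [0.5911, 0.1845, 0.136]
tcp_rot: [0.992, 0.126, -0.001, 0.0]
contact_force: [-0.0, 1.4, 1.6]
opening: 1.0
finger_force: 0.0
```

{"method": "jog_arm", "body": {
  "increments": [
    {"dx": 0, "dy": 0, "dz": -0.25, "ax": 0, "ay": 0, "az": 0, "gripper": 1},
    {"dx": 0, "dy": 0, "dz": -0.5, "ax": 0, "ay": 0, "az": 0, "gripper": 1},
    {"dx": 0, "dy": 0, "dz": -0.78, "ax": 0, "ay": 0, "az": 0, "gripper": 1},
    {"dx": 0, "dy": 0, "dz": -0.78, "ax": 0, "ay": 0, "az": 0, "gripper": 1},
    {"dx": 0, "dy": 0, "dz": -0.78, "ax": 0, "ay": 0, "az": 0, "gripper": 1}
  ]
}}

```text
time: 4.35
eef_pos: [0.5932, 0.1855, 0.0455]
tcp_rot: [0.992, 0.127, 0.002, -0.0]
contact_force: [0.5, 0.2, 0.9]
opening: 1.002
finger_force: 0.0
```

{"method": "jog_arm", "body": {
  "force": 50,
  "increments": [
    {"dx": 0, "dy": 0, "dz": 0, "ax": 0, "ay": 0, "az": 0, "gripper": 0.3},
    {"dx": 0, "dy": 0, "dz": 0, "ax": 0, "ay": 0, "az": 0, "gripper": 0.3},
    {"dx": 0, "dy": 0, "dz": 0, "ax": 0, "ay": 0, "az": 0, "gripper": -1},
    {"dx": 0, "dy": 0, "dz": 0, "ax": 0, "ay": 0, "az": 0, "gripper": -1},
    {"dx": 0, "dy": 0, "dz": 0, "ax": 0, "ay": 0, "az": 0, "gripper": -1},
    {"dx": 0, "dy": 0, "dz": 0, "ax": 0, "ay": 0, "az": 0, "gripper": -1},
    {"dx": 0, "dy": 0, "dz": 0, "ax": 0, "ay": 0, "az": 0, "gripper": -1}
  ]
}}

```text
time: 5.05
eef_pos: [0.5942, 0.1858, 0.047]
tcp_rot: [0.992, 0.127, 0.003, 0.0]
contact_force: [0.1, -0.8, 7.2]
opening: 0.745
finger_force: 55.7
```

{"method": "jog_arm", "body": {
  "increments": [
    {"dx": 0, "dy": 0, "dz": 0.25, "ax": 0, "ay": 0, "az": 0, "gripper": -1},
    {"dx": 0, "dy": 0, "dz": 0.5, "ax": 0, "ay": 0, "az": 0, "gripper": -1},
    {"dx": 0, "dy": 0, "dz": 0.75, "ax": 0, "ay": 0, "az": 0, "gripper": -1},
    {"dx": 0, "dy": 0, "dz": 1, "ax": 0, "ay": 0, "az": 0, "gripper": -1},
    {"dx": 0, "dy": 0, "dz": 1, "ax": 0, "ay": 0, "az": 0, "gripper": -1},
    {"dx": 0, "dy": 0, "dz": 1, "ax": 0, "ay": 0, "az": 0, "gripper": -1}
  ]
}}

```text
time: 5.65
eef_pos: [0.5916, 0.1857, 0.1636]
tcp_rot: [0.992, 0.127, 0.001, -0.0]
contact_force: [0.2, -0.5, -3.5]
opening: 0.745
finger_force: 56.3
```

```bash
python3 - <<'E'
from h import *
s=get_state();print(s['time'],s['eef_pos'],s['tcp_rot'],s['contact_force'])
c=cam('wrist');cv2.imwrite('pics/w3.png',c['frame']);np.savez('w3.npz',**{k:v for k,v in c.items() if isinstance(v,np.ndarray)})
W=world(c)
p=s['eef_pos']
P=W.reshape(-1,3);Q=P[(np.hypot(*(P[:,:2]-p[:2]).T)<.05)];print(np.percentile(Q[:,2],[5,20,50,80,95]))
for h in (.165,.17,.175,.18,.185): print(h,circ(W,p[:2],h,.003,.04))
E
```

```text
5.65 [0.59159801 0.18568572 0.1636332 ] [ 9.91890263e-01  1.27092940e-01  1.04381082e-03 -2.12601927e-05] [ 0.24913657 -0.47554366 -3.4811049 ]
[0.00052643 0.13043522 0.17221607 0.21756845 0.22716464]
0.165 (array([0.5997, 0.1877, 0.0383, 0.5934, 0.1869, 0.0319, 0.1651]), 2545)
0.17 (array([0.5973, 0.1871, 0.0387, 0.5915, 0.1847, 0.0326, 0.1719]), 7150)
0.175 (array([0.5982, 0.1872, 0.0386, 0.5899, 0.1862, 0.0346, 0.1726]), 4889)
0.18 (array([0.6027, 0.1885, 0.0383, 0.6025, 0.1879, 0.037 , 0.1811]), 1107)
0.185 (array([0.603 , 0.1886, 0.0381, 0.6119, 0.1909, 0.0383, 0.1828]), 493)
```

View pics/w3.png

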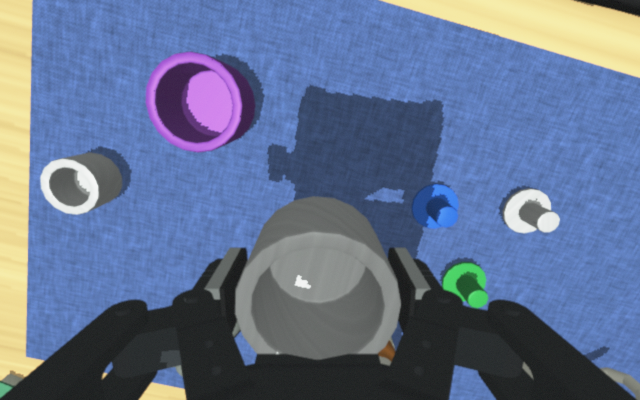

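The large pot is held upright between the pads (rim at (318,310)). Carrying it to the tray.

{"method": "jog_arm", "body": {
  "increments": [
    {"dx": -0.05, "dy": -0.35, "dz": 0, "ax": 0, "ay": 0, "az": 0, "gripper": -1},
    {"dx": -0.05, "dy": -0.7, "dz": 0, "ax": 0, "ay": 0, "az": 0, "gripper": -1},
    {"dx": -0.05, "dy": -1, "dz": 0, "ax": 0, "ay": 0, "az": 0, "gripper": -1}
  ]
}}

```text
time: 6.0
eef_pos: [0.5835, 0.0644, 0.1597]
tcp_rot: [0.992, 0.127, -0.002, -0.0]
contact_force: [0.6, 0.3, -2.7]
opening: 0.743
finger_force: 56.4
```

{"method": "jog_arm", "body": {
  "increments": [
    {"dx": -0.05, "dy": -0.35, "dz": 0, "ax": 0, "ay": 0, "az": 0, "gripper": -1},
    {"dx": -0.05, "dy": -0.7, "dz": 0, "ax": 0, "ay": 0, "az": 0, "gripper": -1},
    {"dx": -0.05, "dy": -1, "dz": 0, "ax": 0, "ay": 0, "az": 0, "gripper": -1}
  ]
}}

```text
time: 6.3
eef_pos: [0.5775, -0.056, 0.1599]
tcp_rot: [0.992, 0.127, -0.002, -0.001]
contact_force: [0.5, 0.2, -1.6]
opening: 0.746
finger_force: 56.4
```

{"method": "jog_arm", "body": {
  "increments": [
    {"dx": -0.05, "dy": -0.35, "dz": 0, "ax": 0, "ay": 0, "az": 0, "gripper": -1},
    {"dx": -0.05, "dy": -0.7, "dz": 0, "ax": 0, "ay": 0, "az": 0, "gripper": -1},
    {"dx": -0.05, "dy": -1, "dz": 0, "ax": 0, "ay": 0, "az": 0, "gripper": -1}
  ]
}}

```text
time: 6.6
eef_pos: [0.5716, -0.1758, 0.1598]
tcp_rot: [0.992, 0.127, -0.002, -0.001]
contact_force: [0.4, -0.6, -1.9]
opening: 0.745
finger_force: 56.4
```

{"method": "jog_arm", "body": {
  "increments": [
    {"dx": -0.05, "dy": -0.35, "dz": 0, "ax": 0, "ay": 0, "az": 0, "gripper": -1},
    {"dx": -0.05, "dy": -0.7, "dz": 0, "ax": 0, "ay": 0, "az": 0, "gripper": -1},
    {"dx": -0.05, "dy": -1, "dz": 0, "ax": 0, "ay": 0, "az": 0, "gripper": -1}
  ]
}}

```text
time: 6.9
eef_pos: [0.5657, -0.2957, 0.1596]
tcp_rot: [0.992, 0.127, -0.002, -0.002]
contact_force: [0.8, 0.3, -1.7]
opening: 0.745
finger_force: 56.4
```

{"method": "jog_arm", "body": {
  "increments": [
    {"dx": 0, "dy": -0.25, "dz": 0, "ax": 0, "ay": 0, "az": 0, "gripper": -1},
    {"dx": 0, "dy": -0.46, "dz": 0, "ax": 0, "ay": 0, "az": 0, "gripper": -1},
    {"dx": 0, "dy": -0.46, "dz": 0, "ax": 0, "ay": 0, "az": 0, "gripper": -1},
    {"dx": 0, "dy": -0.46, "dz": -0.2, "ax": 0, "ay": 0, "az": 0, "gripper": -1},
    {"dx": 0, "dy": -0.46, "dz": -0.4, "ax": 0, "ay": 0, "az": 0, "gripper": -1},
    {"dx": 0, "dy": -0.46, "dz": -0.6, "ax": 0, "ay": 0, "az": 0, "gripper": -1},
    {"dx": 0, "dy": -0.46, "dz": -0.6, "ax": 0, "ay": 0, "az": 0, "gripper": -1},
    {"dx": 0, "dy": -0.46, "dz": -0.6, "ax": 0, "ay": 0, "az": 0, "gripper": -1}
  ]
}}

```text
time: 7.7
eef_pos: [0.5665, -0.3482, 0.0889]
tcp_rot: [0.992, 0.127, -0.001, -0.002]
contact_force: [1.5, -0.2, -1.8]
opening: 0.74
finger_force: 56.5
```

{"method": "jog_arm", "body": {
  "increments": [
    {"dx": 0.01, "dy": 0, "dz": -0.15, "ax": 0, "ay": 0, "az": 0, "gripper": -1},
    {"dx": 0.01, "dy": 0, "dz": -0.25, "ax": 0, "ay": 0, "az": 0, "gripper": -1},
    {"dx": 0.01, "dy": 0, "dz": -0.3, "ax": 0, "ay": 0, "az": 0, "gripper": -1},
    {"dx": 0.01, "dy": 0, "dz": -0.31, "ax": 0, "ay": 0, "az": 0, "gripper": -1},
    {"dx": 0.01, "dy": 0, "dz": -0.31, "ax": 0, "ay": 0, "az": 0, "gripper": -1},
    {"dx": 0.01, "dy": 0, "dz": -0.31, "ax": 0, "ay": 0, "az": 0, "gripper": -1}
  ]
}}

```text
time: 8.3
eef_pos: [0.5689, -0.3499, 0.0542]
tcp_rot: [0.992, 0.127, 0.0, 0.0]
contact_force: [0.4, 0.1, -2.1]
opening: 0.743
finger_force: 56.5
```

{"method": "jog_arm", "body": {
  "increments": [
    {"dx": 0, "dy": 0, "dz": -0.02, "ax": 0, "ay": 0, "az": 0, "gripper": -1},
    {"dx": 0, "dy": 0, "dz": -0.03, "ax": 0, "ay": 0, "az": 0, "gripper": -1},
    {"dx": 0, "dy": 0, "dz": -0.03, "ax": 0, "ay": 0, "az": 0, "gripper": -1},
    {"dx": 0, "dy": 0, "dz": -0.03, "ax": 0, "ay": 0, "az": 0, "gripper": -1}
  ]
}}

```text
time: 8.7
eef_pos: [0.5688, -0.35, 0.0511]
tcp_rot: [0.992, 0.127, 0.0, 0.0]
contact_force: [-2.4, 0.9, 3.9]
opening: 0.747
finger_force: 56.9
```

Touched down. Release and rise.

{"method": "jog_arm", "body": {
  "increments": [
    {"dx": 0, "dy": 0, "dz": 0, "ax": 0, "ay": 0, "az": 0, "gripper": 0.7},
    {"dx": 0, "dy": 0, "dz": 0, "ax": 0, "ay": 0, "az": 0, "gripper": 0.8},
    {"dx": 0, "dy": 0, "dz": 0, "ax": 0, "ay": 0, "az": 0, "gripper": 1},
    {"dx": 0, "dy": 0, "dz": 0, "ax": 0, "ay": 0, "az": 0, "gripper": 1},
    {"dx": 0, "dy": 0, "dz": 0.2, "ax": 0, "ay": 0, "az": 0, "gripper": 1},
    {"dx": 0, "dy": 0, "dz": 0.5, "ax": 0, "ay": 0, "az": 0, "gripper": 1},
    {"dx": 0, "dy": 0, "dz": 0.8, "ax": 0, "ay": 0, "az": 0, "gripper": 1},
    {"dx": 0, "dy": 0, "dz": 1, "ax": 0, "ay": 0, "az": 0, "gripper": 1},
    {"dx": 0, "dy": 0, "dz": 1, "ax": 0, "ay": 0, "az": 0, "gripper": 1}
  ]
}}

```text
time: 9.6
eef_pos: [0.5708, -0.3513, 0.1755]
tcp_rot: [0.992, 0.127, 0.003, 0.004]
contact_force: [0.2, 0.1, 0.3]
opening: 1.001
finger_force: 0.0
```

{"method": "jog_arm", "body": {
  "increments": [
    {"dx": -0.5, "dy": 0, "dz": 0.7, "ax": 0, "ay": 0, "az": 0, "gripper": 1},
    {"dx": -0.5, "dy": 0, "dz": 0.7, "ax": 0, "ay": 0, "az": 0, "gripper": 1},
    {"dx": -0.5, "dy": 0, "dz": 0.7, "ax": 0, "ay": 0, "az": 0, "gripper": 1},
    {"dx": -0.5, "dy": 0, "dz": 0.7, "ax": 0, "ay": 0, "az": 0, "gripper": 1},
    {"dx": -0.5, "dy": 0, "dz": 0.7, "ax": 0, "ay": 0, "az": 0, "gripper": 1}
  ]
}}

```text
time: 10.1
eef_pos: [0.5081, -0.349, 0.2517]
tcp_rot: [0.992, 0.127, -0.001, -0.001]
contact_force: [0.7, 0.7, 0.2]
opening: 1.002
finger_force: 0.0
```

```bash
cat > look.py <<'E'
from h import *
import sys
n=sys.argv[1]
s=get_state();print(s['time'],s['eef_pos'],s['tcp_rot'])
c=cam('wrist');cv2.imwrite(f'pics/{n}.png',c['frame']);np.savez(n+'.npz',**{k:v for k,v in c.items() if isinstance(v,np.ndarray)})
W=world(c)
for a in sys.argv[2:]:
    x,y,h,r=map(float,a.split(','))
    try: print(a,circ(W,(x,y),h,.003,r))
    except Exception as e: print(a,'x')
E
python3 look.py w4 .5677,-.349,.06,.045 .5677,-.349,.01,.06 .4083,-.2529,.048,.04 .6255,-.1732,.024,.06
```

```text
10.1 [ 0.50810251 -0.34898967  0.25170413] [ 9.91897593e-01  1.27029791e-01 -9.48017332e-04 -1.30325244e-03]
.5677,-.349,.06,.045 (array([ 0.566 , -0.3513,  0.032 ,  0.5659, -0.3513,  0.0315,  0.0596]), 1510)
.5677,-.349,.01,.06 (array([ 0.5674, -0.3489,  0.0461,  0.5676, -0.3486,  0.0456,  0.0097]), 1427)
.4083,-.2529,.048,.04 (array([ 0.408 , -0.2527,  0.0273,  0.4082, -0.2528,  0.0267,  0.0476]), 714)
.6255,-.1732,.024,.06 (array([ 0.628 , -0.1726,  0.0448,  0.629 , -0.1726,  0.0435,  0.0237]), 1959)
```

View pics/w4.png

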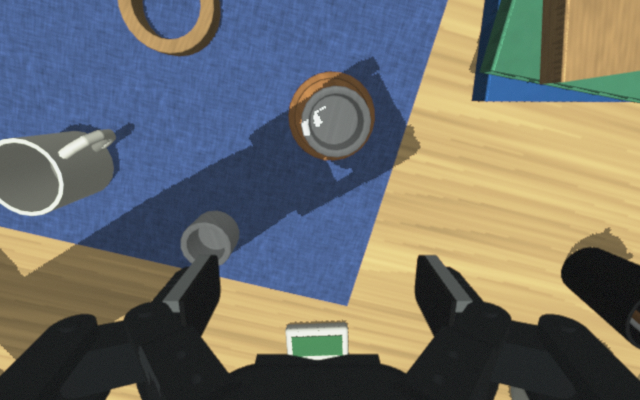

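The large pot is inside the tray at (336,120), rim at z = 0.0596, as it should be; the medium pot is at (210,238). Next, the medium pot.

{"method": "jog_arm", "body": {
  "increments": [
    {"dx": -0.83, "dy": 0.8, "dz": 0, "ax": 0, "ay": 0, "az": 0, "gripper": 1},
    {"dx": -0.83, "dy": 0.8, "dz": 0, "ax": 0, "ay": 0, "az": 0, "gripper": 1},
    {"dx": -0.83, "dy": 0.8, "dz": 0, "ax": 0, "ay": 0, "az": 0, "gripper": 1},
    {"dx": -0.83, "dy": 0.8, "dz": -0.4, "ax": 0, "ay": 0, "az": 0, "gripper": 1},
    {"dx": -0.83, "dy": 0.8, "dz": -0.7, "ax": 0, "ay": 0, "az": 0, "gripper": 1},
    {"dx": -0.83, "dy": 0.8, "dz": -1, "ax": 0, "ay": 0, "az": 0, "gripper": 1},
    {"dx": -0.83, "dy": 0.8, "dz": -1, "ax": 0, "ay": 0, "az": 0, "gripper": 1},
    {"dx": -0.83, "dy": 0.8, "dz": -1, "ax": 0, "ay": 0, "az": 0, "gripper": 1}
  ]
}}

```text
time: 10.95
eef_pos: [0.4086, -0.2529, 0.1328]
tcp_rot: [0.992, 0.127, -0.001, -0.001]
contact_force: [0.2, 0.5, 0.5]
opening: 1.005
finger_force: 0.0
```

{"method": "jog_arm", "body": {
  "increments": [
    {"dx": 0, "dy": 0, "dz": -0.25, "ax": 0, "ay": 0, "az": 0, "gripper": 1},
    {"dx": 0, "dy": 0, "dz": -0.5, "ax": 0, "ay": 0, "az": 0, "gripper": 1},
    {"dx": 0, "dy": 0, "dz": -0.76, "ax": 0, "ay": 0, "az": 0, "gripper": 1},
    {"dx": 0, "dy": 0, "dz": -0.76, "ax": 0, "ay": 0, "az": 0, "gripper": 1},
    {"dx": 0, "dy": 0, "dz": -0.76, "ax": 0, "ay": 0, "az": 0, "gripper": 1},
    {"dx": 0, "dy": 0, "dz": -0.76, "ax": 0, "ay": 0, "az": 0, "gripper": 1}
  ]
}}

```text
time: 11.55
eef_pos: [0.4107, -0.2551, 0.0454]
tcp_rot: [0.992, 0.127, 0.002, 0.002]
contact_force: [-0.1, -0.7, 0.3]
opening: 1.0
finger_force: 0.0
```

{"method": "jog_arm", "body": {
  "force": 50,
  "increments": [
    {"dx": 0, "dy": 0, "dz": -0.04, "ax": 0, "ay": 0, "az": 0, "gripper": 1},
    {"dx": 0, "dy": 0, "dz": -0.04, "ax": 0, "ay": 0, "az": 0, "gripper": 0.5},
    {"dx": 0, "dy": 0, "dz": -0.04, "ax": 0, "ay": 0, "az": 0, "gripper": 0.35},
    {"dx": 0, "dy": 0, "dz": -0.04, "ax": 0, "ay": 0, "az": 0, "gripper": 0.3},
    {"dx": 0, "dy": 0, "dz": -0.04, "ax": 0, "ay": 0, "az": 0, "gripper": -1},
    {"dx": 0, "dy": 0, "dz": -0.04, "ax": 0, "ay": 0, "az": 0, "gripper": -1},
    {"dx": 0, "dy": 0, "dz": -0.04, "ax": 0, "ay": 0, "az": 0, "gripper": -1},
    {"dx": 0, "dy": 0, "dz": -0.04, "ax": 0, "ay": 0, "az": 0, "gripper": -1}
  ]
}}

```text
time: 12.35
eef_pos: [0.4093, -0.2539, 0.0385]
tcp_rot: [0.992, 0.127, 0.0, 0.0]
contact_force: [0.1, 0.6, 5.4]
opening: 0.61
finger_force: 52.8
```

{"method": "jog_arm", "body": {
  "increments": [
    {"dx": 0, "dy": 0, "dz": 0.25, "ax": 0, "ay": 0, "az": 0, "gripper": -1},
    {"dx": 0, "dy": 0, "dz": 0.5, "ax": 0, "ay": 0, "az": 0, "gripper": -1},
    {"dx": 0, "dy": 0, "dz": 0.75, "ax": 0, "ay": 0, "az": 0, "gripper": -1},
    {"dx": 0, "dy": 0, "dz": 1, "ax": 0, "ay": 0, "az": 0, "gripper": -1},
    {"dx": 0, "dy": 0, "dz": 1, "ax": 0, "ay": 0, "az": 0, "gripper": -1},
    {"dx": 0, "dy": 0, "dz": 1, "ax": 0, "ay": 0, "az": 0, "gripper": -1}
  ]
}}

```text
time: 12.95
eef_pos: [0.4087, -0.2534, 0.1574]
tcp_rot: [0.992, 0.127, -0.0, 0.0]
contact_force: [-0.7, 0.5, -1.7]
opening: 0.611
finger_force: 52.9
```

```bash
python3 look.py w5 .408,-.254,.17,.04 .408,-.254,.165,.04 .408,-.254,.16,.04; python3 - <<'E'
from h import *
c=dict(np.load('w5.npz'));W=world(c)
print(W[230:400:10,318].round(3).tolist()); print(c['frame'][230:400:10,318].tolist())
E
```

```text
12.95 [ 0.40871018 -0.25342487  0.15740041] [ 9.91896178e-01  1.27051050e-01 -2.62886386e-05  4.10637952e-05]
.408,-.254,.17,.04 (array([ 0.4166, -0.2517,  0.0388,  0.41  , -0.2536,  0.0286,  0.1675]), 2623)
.408,-.254,.165,.04 (array([ 0.416 , -0.2519,  0.0392,  0.4091, -0.2529,  0.0297,  0.1665]), 7585)
.408,-.254,.16,.04 (array([ 0.416 , -0.2519,  0.0392,  0.4134, -0.2537,  0.0293,  0.1601]), 2316)
[[0.434, -0.247, 0.158], [0.433, -0.248, 0.166], [0.43, -0.248, 0.167], [0.409, -0.254, 0.132], [0.404, -0.255, 0.131], [0.399, -0.257, 0.132], [0.393, -0.258, 0.132], [0.389, -0.259, 0.134], [0.389, -0.259, 0.141], [0.388, -0.259, 0.148], [0.389, -0.259, 0.156], [0.389, -0.259, 0.161], [0.388, -0.259, 0.166], [0.418, -0.251, 0.206], [0.421, -0.251, 0.213], [0.419, -0.251, 0.214], [0.42, -0.251, 0.217]]
[[104, 106, 104], [137, 139, 135], [140, 142, 138], [138, 140, 137], [143, 145, 141], [145, 148, 144], [146, 149, 145], [113, 115, 111], [107, 109, 106], [103, 104, 101], [106, 109, 106], [104, 106, 102], [140, 142, 138], [58, 58, 55], [36, 37, 33], [37, 37, 34], [37, 36, 34]]
```

View pics/w5.png

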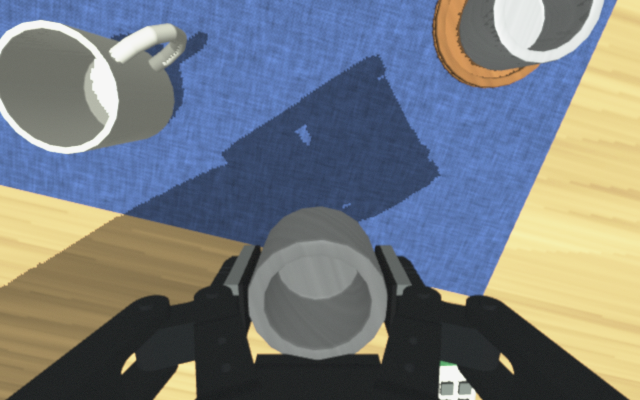

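The medium pot is held upright (rim at (318,300)), centred under the TCP. Moving it over the large pot.

{"method": "jog_arm", "body": {
  "increments": [
    {"dx": 0.33, "dy": -0.2, "dz": 0, "ax": 0, "ay": 0, "az": 0, "gripper": -1},
    {"dx": 0.66, "dy": -0.41, "dz": 0, "ax": 0, "ay": 0, "az": 0, "gripper": -1},
    {"dx": 0.66, "dy": -0.41, "dz": 0, "ax": 0, "ay": 0, "az": 0, "gripper": -1}
  ]
}}

```text
time: 13.3
eef_pos: [0.4902, -0.3045, 0.154]
tcp_rot: [0.992, 0.127, -0.001, -0.001]
contact_force: [-1.1, 0.9, -1.1]
opening: 0.61
finger_force: 52.9
```

{"method": "jog_arm", "body": {
  "increments": [
    {"dx": 0.33, "dy": -0.2, "dz": 0, "ax": 0, "ay": 0, "az": 0, "gripper": -1},
    {"dx": 0.66, "dy": -0.41, "dz": 0, "ax": 0, "ay": 0, "az": 0, "gripper": -1},
    {"dx": 0.66, "dy": -0.41, "dz": 0, "ax": 0, "ay": 0, "az": 0, "gripper": -1},
    {"dx": 0.66, "dy": -0.41, "dz": -0.2, "ax": 0, "ay": 0, "az": 0, "gripper": -1},
    {"dx": 0.66, "dy": -0.41, "dz": -0.41, "ax": 0, "ay": 0, "az": 0, "gripper": -1},
    {"dx": 0.66, "dy": -0.41, "dz": -0.41, "ax": 0, "ay": 0, "az": 0, "gripper": -1},
    {"dx": 0.66, "dy": -0.41, "dz": -0.41, "ax": 0, "ay": 0, "az": 0, "gripper": -1}
  ]
}}

```text
time: 14.0
eef_pos: [0.566, -0.3509, 0.1068]
tcp_rot: [0.992, 0.127, -0.001, -0.002]
contact_force: [0.2, 0.1, -0.9]
opening: 0.606
finger_force: 53.0
```

{"method": "jog_arm", "body": {
  "increments": [
    {"dx": 0, "dy": 0, "dz": -0.04, "ax": 0, "ay": 0, "az": 0, "gripper": -1},
    {"dx": 0, "dy": 0, "dz": -0.08, "ax": 0, "ay": 0, "az": 0, "gripper": -1},
    {"dx": 0, "dy": 0, "dz": -0.11, "ax": 0, "ay": 0, "az": 0, "gripper": -1},
    {"dx": 0, "dy": 0, "dz": -0.12, "ax": 0, "ay": 0, "az": 0, "gripper": -1},
    {"dx": 0, "dy": 0, "dz": -0.12, "ax": 0, "ay": 0, "az": 0, "gripper": -1},
    {"dx": 0, "dy": 0, "dz": -0.12, "ax": 0, "ay": 0, "az": 0, "gripper": -1}
  ]
}}

```text
time: 14.6
eef_pos: [0.5675, -0.352, 0.0945]
tcp_rot: [0.992, 0.127, 0.0, 0.0]
contact_force: [0.1, 0.4, -0.7]
opening: 0.609
finger_force: 53.0
```

{"method": "jog_arm", "body": {
  "increments": [
    {"dx": 0, "dy": 0, "dz": -0.02, "ax": 0, "ay": 0, "az": 0, "gripper": -1},
    {"dx": 0, "dy": 0, "dz": -0.03, "ax": 0, "ay": 0, "az": 0, "gripper": -1},
    {"dx": 0, "dy": 0, "dz": -0.03, "ax": 0, "ay": 0, "az": 0, "gripper": -1},
    {"dx": 0, "dy": 0, "dz": -0.03, "ax": 0, "ay": 0, "az": 0, "gripper": -1}
  ]
}}

```text
time: 15.0
eef_pos: [0.5675, -0.352, 0.0915]
tcp_rot: [0.992, 0.127, 0.0, -0.0]
contact_force: [-1.5, 2.7, 4.2]
opening: 0.606
finger_force: 53.4
```

{"method": "jog_arm", "body": {
  "increments": [
    {"dx": 0, "dy": 0, "dz": 0, "ax": 0, "ay": 0, "az": 0, "gripper": 0.4},
    {"dx": 0, "dy": 0, "dz": 0, "ax": 0, "ay": 0, "az": 0, "gripper": 0.6},
    {"dx": 0, "dy": 0, "dz": 0, "ax": 0, "ay": 0, "az": 0, "gripper": 1},
    {"dx": 0, "dy": 0, "dz": 0, "ax": 0, "ay": 0, "az": 0, "gripper": 1},
    {"dx": 0, "dy": 0, "dz": 0.2, "ax": 0, "ay": 0, "az": 0, "gripper": 1},
    {"dx": 0, "dy": 0, "dz": 0.5, "ax": 0, "ay": 0, "az": 0, "gripper": 1},
    {"dx": 0, "dy": 0, "dz": 0.8, "ax": 0, "ay": 0, "az": 0, "gripper": 1},
    {"dx": 0, "dy": 0, "dz": 1, "ax": 0, "ay": 0, "az": 0, "gripper": 1},
    {"dx": 0, "dy": 0, "dz": 1, "ax": 0, "ay": 0, "az": 0, "gripper": 1}
  ]
}}

```text
time: 15.9
eef_pos: [0.5694, -0.3537, 0.2165]
tcp_rot: [0.992, 0.127, 0.003, 0.004]
contact_force: [0.3, -0.5, 1.2]
opening: 1.0
finger_force: 0.0
```

{"method": "jog_arm", "body": {
  "increments": [
    {"dx": -0.5, "dy": 0, "dz": 0.36, "ax": 0, "ay": 0, "az": 0, "gripper": 1},
    {"dx": -0.5, "dy": 0, "dz": 0.36, "ax": 0, "ay": 0, "az": 0, "gripper": 1},
    {"dx": -0.5, "dy": 0, "dz": 0.36, "ax": 0, "ay": 0, "az": 0, "gripper": 1},
    {"dx": -0.5, "dy": 0, "dz": 0.36, "ax": 0, "ay": 0, "az": 0, "gripper": 1},
    {"dx": -0.5, "dy": 0, "dz": 0.36, "ax": 0, "ay": 0, "az": 0, "gripper": 1}
  ]
}}

```text
time: 16.4
eef_pos: [0.5074, -0.3515, 0.2521]
tcp_rot: [0.992, 0.127, -0.001, -0.001]
contact_force: [1.1, 0.0, -1.2]
opening: 0.994
finger_force: 0.0
```

```bash
python3 look.py w6 .5677,-.351,.101,.04 .5677,-.351,.06,.045 .5677,-.349,.01,.06
```

```text
16.4 [ 0.50743643 -0.35150308  0.25205341] [ 9.91883122e-01  1.27147144e-01 -6.41427486e-04 -1.03230970e-03]
.5677,-.351,.101,.04 (array([ 0.5669, -0.3526,  0.027 ,  0.5668, -0.3526,  0.0266,  0.1007]), 1641)
.5677,-.351,.06,.045 (array([ 0.5659, -0.3512,  0.0319,  0.5658, -0.3513,  0.0316,  0.0597]), 451)
.5677,-.349,.01,.06 (array([ 0.5675, -0.3487,  0.0459,  0.5676, -0.3487,  0.0456,  0.0096]), 1277)
```

View pics/w6.png

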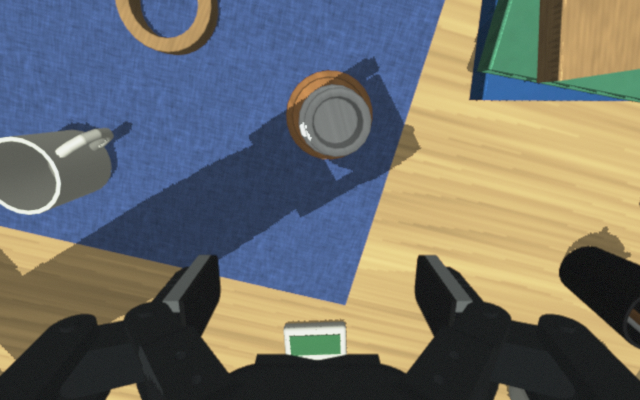

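The medium pot is seated (rim z = 0.1007, centre at pixel (335,120)). Now to the small pot.

{"method": "jog_arm", "body": {
  "increments": [
    {"dx": 0, "dy": 1, "dz": 0, "ax": 0, "ay": 0, "az": 0, "gripper": 1},
    {"dx": 0, "dy": 1, "dz": 0, "ax": 0, "ay": 0, "az": 0, "gripper": 1},
    {"dx": 0, "dy": 1, "dz": 0, "ax": 0, "ay": 0, "az": 0, "gripper": 1}
  ]
}}

```text
time: 16.75
eef_pos: [0.5073, -0.2283, 0.2524]
tcp_rot: [0.992, 0.128, -0.001, -0.001]
contact_force: [-0.8, -0.7, 0.3]
opening: 1.0
finger_force: 0.0
```

{"method": "jog_arm", "body": {
  "increments": [
    {"dx": 0, "dy": 1, "dz": 0, "ax": 0, "ay": 0, "az": 0, "gripper": 1},
    {"dx": 0, "dy": 1, "dz": 0, "ax": 0, "ay": 0, "az": 0, "gripper": 1},
    {"dx": 0, "dy": 1, "dz": 0, "ax": 0, "ay": 0, "az": 0, "gripper": 1}
  ]
}}

```text
time: 17.05
eef_pos: [0.5072, -0.1085, 0.2531]
tcp_rot: [0.992, 0.129, -0.0, -0.001]
contact_force: [0.2, -0.0, 0.1]
opening: 1.001
finger_force: 0.0
```

{"method": "jog_arm", "body": {
  "increments": [
    {"dx": 0, "dy": 1, "dz": 0, "ax": 0, "ay": 0, "az": 0, "gripper": 1},
    {"dx": 0, "dy": 1, "dz": 0, "ax": 0, "ay": 0, "az": 0, "gripper": 1},
    {"dx": 0, "dy": 1, "dz": 0, "ax": 0, "ay": 0, "az": 0, "gripper": 1}
  ]
}}

```text
time: 17.35
eef_pos: [0.5071, 0.0115, 0.2533]
tcp_rot: [0.992, 0.129, -0.0, -0.001]
contact_force: [0.4, 0.2, 0.3]
opening: 0.999
finger_force: 0.0
```

{"method": "jog_arm", "body": {
  "increments": [
    {"dx": 0, "dy": 1, "dz": 0, "ax": 0, "ay": 0, "az": 0, "gripper": 1},
    {"dx": 0, "dy": 1, "dz": 0, "ax": 0, "ay": 0, "az": 0, "gripper": 1},
    {"dx": 0, "dy": 1, "dz": 0, "ax": 0, "ay": 0, "az": 0, "gripper": 1}
  ]
}}

```text
time: 17.65
eef_pos: [0.5071, 0.1316, 0.2533]
tcp_rot: [0.992, 0.129, -0.0, -0.0]
contact_force: [0.8, -0.3, -0.2]
opening: 0.998
finger_force: 0.0
```

{"method": "jog_arm", "body": {
  "increments": [
    {"dx": 0, "dy": 1, "dz": 0, "ax": 0, "ay": 0, "az": 0, "gripper": 1},
    {"dx": 0, "dy": 1, "dz": 0, "ax": 0, "ay": 0, "az": 0, "gripper": 1},
    {"dx": 0, "dy": 1, "dz": 0, "ax": 0, "ay": 0, "az": 0, "gripper": 1}
  ]
}}

```text
time: 17.95
eef_pos: [0.507, 0.2518, 0.2532]
tcp_rot: [0.992, 0.129, -0.0, -0.0]
contact_force: [0.4, 0.1, 0.1]
opening: 1.004
finger_force: 0.0
```

{"method": "jog_arm", "body": {
  "increments": [
    {"dx": 0, "dy": 0.9, "dz": 0, "ax": 0, "ay": 0, "az": 0, "gripper": 1},
    {"dx": 0, "dy": 0.9, "dz": 0, "ax": 0, "ay": 0, "az": 0, "gripper": 1},
    {"dx": 0, "dy": 0.9, "dz": 0, "ax": 0, "ay": 0, "az": 0, "gripper": 1},
    {"dx": 0, "dy": 0.9, "dz": 0, "ax": 0, "ay": 0, "az": 0, "gripper": 1},
    {"dx": 0, "dy": 0.9, "dz": 0, "ax": 0, "ay": 0, "az": 0, "gripper": 1}
  ]
}}

```text
time: 18.45
eef_pos: [0.5074, 0.3554, 0.2531]
tcp_rot: [0.992, 0.127, -0.001, 0.001]
contact_force: [0.0, -0.5, -0.5]
opening: 1.002
finger_force: 0.0
```

```bash
python3 look.py w7 .556,.368,.04,.035
```

```text
18.45 [0.5073813  0.35544412 0.25307058] [ 9.91887186e-01  1.27118563e-01 -5.99917849e-04  5.66933469e-04]
.556,.368,.04,.035 (array([0.5564, 0.369 , 0.0219, 0.5562, 0.3689, 0.0215, 0.0396]), 832)
```

{"method": "jog_arm", "body": {
  "increments": [
    {"dx": 0.41, "dy": 0.11, "dz": 0, "ax": 0, "ay": 0, "az": 0, "gripper": 1},
    {"dx": 0.41, "dy": 0.11, "dz": -0.3, "ax": 0, "ay": 0, "az": 0, "gripper": 1},
    {"dx": 0.41, "dy": 0.11, "dz": -0.6, "ax": 0, "ay": 0, "az": 0, "gripper": 1},
    {"dx": 0.41, "dy": 0.11, "dz": -1, "ax": 0, "ay": 0, "az": 0, "gripper": 1},
    {"dx": 0.41, "dy": 0.11, "dz": -1, "ax": 0, "ay": 0, "az": 0, "gripper": 1},
    {"dx": 0.41, "dy": 0.11, "dz": -1, "ax": 0, "ay": 0, "az": 0, "gripper": 1}
  ]
}}

```text
time: 19.1
eef_pos: [0.5565, 0.3678, 0.1336]
tcp_rot: [0.992, 0.126, -0.001, 0.0]
contact_force: [-0.1, 1.3, -0.2]
opening: 1.0
finger_force: 0.0
```

{"method": "jog_arm", "body": {
  "increments": [
    {"dx": 0, "dy": 0, "dz": -0.25, "ax": 0, "ay": 0, "az": 0, "gripper": 1},
    {"dx": 0, "dy": 0, "dz": -0.5, "ax": 0, "ay": 0, "az": 0, "gripper": 1},
    {"dx": 0, "dy": 0, "dz": -0.75, "ax": 0, "ay": 0, "az": 0, "gripper": 1},
    {"dx": 0, "dy": 0, "dz": -0.81, "ax": 0, "ay": 0, "az": 0, "gripper": 1},
    {"dx": 0, "dy": 0, "dz": -0.81, "ax": 0, "ay": 0, "az": 0, "gripper": 0.5},
    {"dx": 0, "dy": 0, "dz": -0.81, "ax": 0, "ay": 0, "az": 0, "gripper": 0.3}
  ]
}}

```text
time: 19.7
eef_pos: [0.5587, 0.37, 0.0402]
tcp_rot: [0.992, 0.127, 0.003, -0.001]
contact_force: [-0.1, -1.0, 0.8]
opening: 0.694
finger_force: 0.0
```

{"method": "jog_arm", "body": {
  "force": 45,
  "increments": [
    {"dx": 0, "dy": 0, "dz": -0.02, "ax": 0, "ay": 0, "az": 0, "gripper": 0.3},
    {"dx": 0, "dy": 0, "dz": -0.02, "ax": 0, "ay": 0, "az": 0, "gripper": 0.15},
    {"dx": 0, "dy": 0, "dz": -0.02, "ax": 0, "ay": 0, "az": 0, "gripper": 0.1},
    {"dx": 0, "dy": 0, "dz": -0.02, "ax": 0, "ay": 0, "az": 0, "gripper": -1},
    {"dx": 0, "dy": 0, "dz": -0.02, "ax": 0, "ay": 0, "az": 0, "gripper": -1},
    {"dx": 0, "dy": 0, "dz": -0.02, "ax": 0, "ay": 0, "az": 0, "gripper": -1},
    {"dx": 0, "dy": 0, "dz": -0.02, "ax": 0, "ay": 0, "az": 0, "gripper": -1}
  ]
}}

```text
time: 20.4
eef_pos: [0.5573, 0.3696, 0.0355]
tcp_rot: [0.992, 0.127, 0.001, -0.0]
contact_force: [-0.3, 1.2, 5.5]
opening: 0.505
finger_force: 46.1
```

{"method": "jog_arm", "body": {
  "increments": [
    {"dx": 0, "dy": 0, "dz": 0.25, "ax": 0, "ay": 0, "az": 0, "gripper": -1},
    {"dx": 0, "dy": 0, "dz": 0.5, "ax": 0, "ay": 0, "az": 0, "gripper": -1},
    {"dx": 0, "dy": 0, "dz": 0.75, "ax": 0, "ay": 0, "az": 0, "gripper": -1},
    {"dx": 0, "dy": 0, "dz": 1, "ax": 0, "ay": 0, "az": 0, "gripper": -1},
    {"dx": 0, "dy": 0, "dz": 1, "ax": 0, "ay": 0, "az": 0, "gripper": -1},
    {"dx": 0, "dy": 0, "dz": 1, "ax": 0, "ay": 0, "az": 0, "gripper": -1}
  ]
}}

```text
time: 21.0
eef_pos: [0.5564, 0.3691, 0.1539]
tcp_rot: [0.992, 0.127, -0.0, 0.0]
contact_force: [0.4, -0.3, -1.7]
opening: 0.503
finger_force: 46.0
```

```bash
python3 look.py w8; python3 - <<'E'
from h import *
c=dict(np.load('w8.npz'));W=world(c)
print(W[230:370:6,318].round(4).tolist())
E
```

```text
21.0 [0.55636437 0.36905715 0.15391451] [ 9.91894839e-01  1.27061484e-01 -5.12442984e-05  7.15767466e-05]
[[0.5769, 0.3738, 0.143], [0.5764, 0.3737, 0.1481], [0.5764, 0.3737, 0.1541], [0.5759, 0.3736, 0.1585], [0.5734, 0.3729, 0.1581], [0.5712, 0.3724, 0.1584], [0.6258, 0.387, 0.2715], [0.5521, 0.3673, 0.1314], [0.5488, 0.3665, 0.1311], [0.5456, 0.3656, 0.1308], [0.5428, 0.3649, 0.1315], [0.541, 0.3644, 0.1336], [0.5411, 0.3645, 0.1387], [0.5409, 0.3644, 0.1432], [0.5417, 0.3646, 0.1487], [0.5413, 0.3646, 0.1522], [0.5414, 0.3646, 0.1562], [0.5404, 0.3643, 0.1586], [0.5379, 0.3637, 0.1589], [0.4073, 0.3292, 0.0005], [0.4009, 0.3275, 0.001], [0.3932, 0.3255, 0.0001], [0.567, 0.3714, 0.2049], [0.5679, 0.3717, 0.2078]]
```

View pics/w8.png

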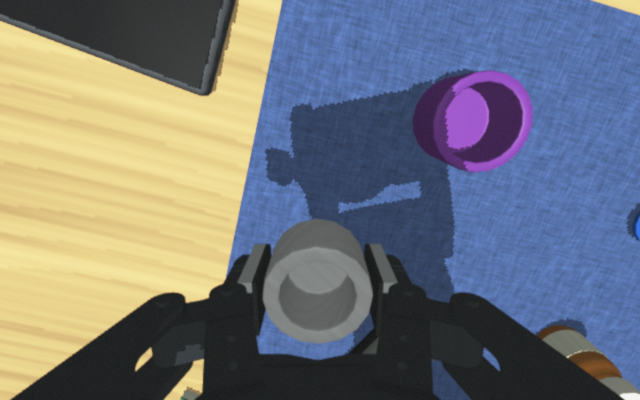

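The small pot is held upright (rim at (318,295)), centred on the TCP. Carrying it back to the stack.

{"method": "jog_arm", "body": {
  "increments": [
    {"dx": 0, "dy": -0.3, "dz": 0.25, "ax": 0, "ay": 0, "az": 0, "gripper": -1},
    {"dx": 0, "dy": -0.7, "dz": 0.25, "ax": 0, "ay": 0, "az": 0, "gripper": -1},
    {"dx": 0, "dy": -1, "dz": 0.25, "ax": 0, "ay": 0, "az": 0, "gripper": -1}
  ]
}}

```text
time: 21.35
eef_pos: [0.5556, 0.2473, 0.1823]
tcp_rot: [0.992, 0.127, -0.002, 0.0]
contact_force: [-0.0, 0.0, -0.4]
opening: 0.502
finger_force: 46.2
```

{"method": "jog_arm", "body": {
  "increments": [
    {"dx": 0, "dy": -0.35, "dz": 0, "ax": 0, "ay": 0, "az": 0, "gripper": -1},
    {"dx": 0, "dy": -0.7, "dz": 0, "ax": 0, "ay": 0, "az": 0, "gripper": -1},
    {"dx": 0, "dy": -1, "dz": 0, "ax": 0, "ay": 0, "az": 0, "gripper": -1}
  ]
}}

```text
time: 21.65
eef_pos: [0.5548, 0.1272, 0.1812]
tcp_rot: [0.992, 0.127, -0.003, -0.0]
contact_force: [-0.2, -0.0, -0.6]
opening: 0.505
finger_force: 46.2
```

{"method": "jog_arm", "body": {
  "increments": [
    {"dx": 0, "dy": -0.35, "dz": 0, "ax": 0, "ay": 0, "az": 0, "gripper": -1},
    {"dx": 0, "dy": -0.7, "dz": 0, "ax": 0, "ay": 0, "az": 0, "gripper": -1},
    {"dx": 0, "dy": -1, "dz": 0, "ax": 0, "ay": 0, "az": 0, "gripper": -1}
  ]
}}

```text
time: 21.95
eef_pos: [0.5548, 0.0075, 0.1813]
tcp_rot: [0.992, 0.127, -0.002, -0.001]
contact_force: [1.2, 0.3, -1.4]
opening: 0.507
finger_force: 46.2
```

{"method": "jog_arm", "body": {
  "increments": [
    {"dx": 0, "dy": -0.35, "dz": 0, "ax": 0, "ay": 0, "az": 0, "gripper": -1},
    {"dx": 0, "dy": -0.7, "dz": 0, "ax": 0, "ay": 0, "az": 0, "gripper": -1},
    {"dx": 0, "dy": -1, "dz": 0, "ax": 0, "ay": 0, "az": 0, "gripper": -1}
  ]
}}

```text
time: 22.25
eef_pos: [0.5549, -0.1123, 0.1814]
tcp_rot: [0.992, 0.127, -0.002, -0.001]
contact_force: [0.8, -0.2, -0.9]
opening: 0.507
finger_force: 46.2
```

{"method": "jog_arm", "body": {
  "increments": [
    {"dx": 0, "dy": -0.35, "dz": 0, "ax": 0, "ay": 0, "az": 0, "gripper": -1},
    {"dx": 0, "dy": -0.7, "dz": 0, "ax": 0, "ay": 0, "az": 0, "gripper": -1},
    {"dx": 0, "dy": -1, "dz": 0, "ax": 0, "ay": 0, "az": 0, "gripper": -1}
  ]
}}

```text
time: 22.55
eef_pos: [0.555, -0.2322, 0.1811]
tcp_rot: [0.992, 0.127, -0.002, -0.002]
contact_force: [0.5, -0.1, 0.1]
opening: 0.504
finger_force: 46.2
```

{"method": "jog_arm", "body": {
  "increments": [
    {"dx": 0.09, "dy": -0.3, "dz": 0, "ax": 0, "ay": 0, "az": 0, "gripper": -1},
    {"dx": 0.09, "dy": -0.6, "dz": 0, "ax": 0, "ay": 0, "az": 0, "gripper": -1},
    {"dx": 0.09, "dy": -0.85, "dz": 0, "ax": 0, "ay": 0, "az": 0, "gripper": -1},
    {"dx": 0.09, "dy": -1, "dz": 0, "ax": 0, "ay": 0, "az": 0, "gripper": -1},
    {"dx": 0.09, "dy": -1, "dz": -0.15, "ax": 0, "ay": 0, "az": 0, "gripper": -1},
    {"dx": 0.09, "dy": -1, "dz": -0.3, "ax": 0, "ay": 0, "az": 0, "gripper": -1},
    {"dx": 0.09, "dy": -1, "dz": -0.3, "ax": 0, "ay": 0, "az": 0, "gripper": -1},
    {"dx": 0.09, "dy": -1, "dz": -0.3, "ax": 0, "ay": 0, "az": 0, "gripper": -1}
  ]
}}

```text
time: 23.35
eef_pos: [0.5668, -0.3486, 0.1461]
tcp_rot: [0.992, 0.128, -0.001, -0.002]
contact_force: [0.2, -0.9, -1.0]
opening: 0.501
finger_force: 46.2
```

{"method": "jog_arm", "body": {
  "increments": [
    {"dx": 0, "dy": -0.03, "dz": 0, "ax": 0, "ay": 0, "az": 0, "gripper": -1},
    {"dx": 0, "dy": -0.03, "dz": -0.04, "ax": 0, "ay": 0, "az": 0, "gripper": -1},
    {"dx": -0.01, "dy": -0.03, "dz": -0.08, "ax": 0, "ay": 0, "az": 0, "gripper": -1},
    {"dx": -0.01, "dy": -0.03, "dz": -0.11, "ax": 0, "ay": 0, "az": 0, "gripper": -1},
    {"dx": -0.01, "dy": -0.03, "dz": -0.13, "ax": 0, "ay": 0, "az": 0, "gripper": -1},
    {"dx": -0.01, "dy": -0.03, "dz": -0.13, "ax": 0, "ay": 0, "az": 0, "gripper": -1},
    {"dx": -0.01, "dy": -0.03, "dz": -0.13, "ax": 0, "ay": 0, "az": 0, "gripper": -1}
  ]
}}

```text
time: 24.05
eef_pos: [0.5661, -0.3542, 0.1325]
tcp_rot: [0.992, 0.127, -0.0, -0.0]
contact_force: [0.0, 0.6, -1.1]
opening: 0.502
finger_force: 46.2
```

{"method": "jog_arm", "body": {
  "increments": [
    {"dx": 0, "dy": 0.01, "dz": -0.015, "ax": 0, "ay": 0, "az": 0, "gripper": -1},
    {"dx": 0, "dy": 0.01, "dz": -0.03, "ax": 0, "ay": 0, "az": 0, "gripper": -1},
    {"dx": 0, "dy": 0.01, "dz": -0.03, "ax": 0, "ay": 0, "az": 0, "gripper": -1},
    {"dx": 0, "dy": 0.01, "dz": -0.03, "ax": 0, "ay": 0, "az": 0, "gripper": -1}
  ]
}}

```text
time: 24.45
eef_pos: [0.5663, -0.3533, 0.1295]
tcp_rot: [0.992, 0.127, 0.0, 0.0]
contact_force: [-0.4, 0.5, 0.7]
opening: 0.506
finger_force: 46.2
```

{"method": "jog_arm", "body": {
  "increments": [
    {"dx": 0, "dy": 0, "dz": -0.01, "ax": 0, "ay": 0, "az": 0, "gripper": -1},
    {"dx": 0, "dy": 0, "dz": -0.01, "ax": 0, "ay": 0, "az": 0, "gripper": -1},
    {"dx": 0, "dy": 0, "dz": -0.01, "ax": 0, "ay": 0, "az": 0, "gripper": 0.15},
    {"dx": 0, "dy": 0, "dz": -0.01, "ax": 0, "ay": 0, "az": 0, "gripper": 0.3},
    {"dx": 0, "dy": 0, "dz": -0.01, "ax": 0, "ay": 0, "az": 0, "gripper": 0.7},
    {"dx": 0, "dy": 0, "dz": 0, "ax": 0, "ay": 0, "az": 0, "gripper": 1},
    {"dx": 0, "dy": 0, "dz": 0.25, "ax": 0, "ay": 0, "az": 0, "gripper": 1},
    {"dx": 0, "dy": 0, "dz": 0.6, "ax": 0, "ay": 0, "az": 0, "gripper": 1},
    {"dx": 0, "dy": 0, "dz": 1, "ax": 0, "ay": 0, "az": 0, "gripper": 1},
    {"dx": 0, "dy": 0, "dz": 1, "ax": 0, "ay": 0, "az": 0, "gripper": 1}
  ]
}}

```text
time: 25.45
eef_pos: [0.5692, -0.3557, 0.2592]
tcp_rot: [0.992, 0.127, 0.006, 0.006]
contact_force: [0.3, -0.3, 1.5]
opening: 1.001
finger_force: 0.0
```

{"method": "jog_arm", "body": {
  "increments": [
    {"dx": -0.5, "dy": 0, "dz": 0.2, "ax": 0, "ay": 0, "az": 0, "gripper": 1},
    {"dx": -0.5, "dy": 0, "dz": 0.2, "ax": 0, "ay": 0, "az": 0, "gripper": 1},
    {"dx": -0.5, "dy": 0, "dz": 0.2, "ax": 0, "ay": 0, "az": 0, "gripper": 1},
    {"dx": -0.5, "dy": 0, "dz": 0.2, "ax": 0, "ay": 0, "az": 0, "gripper": 1},
    {"dx": -0.5, "dy": 0, "dz": 0.2, "ax": 0, "ay": 0, "az": 0, "gripper": 1}
  ]
}}

```text
time: 25.95
eef_pos: [0.5067, -0.353, 0.2725]
tcp_rot: [0.992, 0.127, -0.0, -0.0]
contact_force: [0.3, 0.2, -0.6]
opening: 1.0
finger_force: 0.0
```

```bash
python3 look.py w9 .5668,-.353,.134,.035 .5677,-.351,.101,.04 .5677,-.351,.06,.045
```

```text
25.95 [ 0.5066589  -0.35300558  0.27250108] [ 9.91873315e-01  1.27229116e-01 -3.12189958e-05 -2.79954706e-04]
.5668,-.353,.134,.035 (array([ 0.5658, -0.3543,  0.0219,  0.5657, -0.3541,  0.0216,  0.1337]), 1401)
.5677,-.351,.101,.04 (array([ 0.5665, -0.3526,  0.0269,  0.5663, -0.3528,  0.0266,  0.1007]), 608)
.5677,-.351,.06,.045 (array([ 0.5659, -0.3506,  0.0318,  0.5659, -0.3512,  0.0315,  0.0598]), 425)
```

View pics/w9.png

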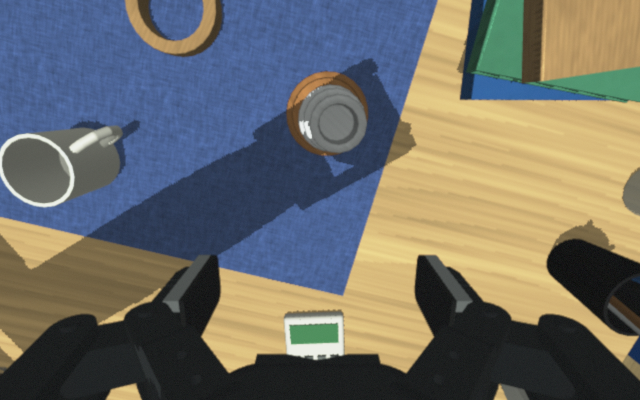

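The small pot is seated (pixel (333,118), rim z = 0.1337). Now the lid.

{"method": "jog_arm", "body": {
  "increments": [
    {"dx": 0.15, "dy": 0.98, "dz": 0, "ax": 0, "ay": 0, "az": 0, "gripper": 1},
    {"dx": 0.15, "dy": 0.98, "dz": 0, "ax": 0, "ay": 0, "az": 0, "gripper": 1},
    {"dx": 0.15, "dy": 0.98, "dz": 0, "ax": 0, "ay": 0, "az": 0, "gripper": 1}
  ]
}}

```text
time: 26.3
eef_pos: [0.5248, -0.232, 0.2724]
tcp_rot: [0.992, 0.129, -0.0, -0.001]
contact_force: [-0.7, 0.0, 0.2]
opening: 1.0
finger_force: 0.0
```

{"method": "jog_arm", "body": {
  "increments": [
    {"dx": 0.15, "dy": 0.98, "dz": 0, "ax": 0, "ay": 0, "az": 0, "gripper": 0.5},
    {"dx": 0.15, "dy": 0.98, "dz": 0, "ax": 0, "ay": 0, "az": 0, "gripper": 0.2},
    {"dx": 0.15, "dy": 0.98, "dz": 0, "ax": 0, "ay": 0, "az": 0, "gripper": 0.1}
  ]
}}

```text
time: 26.6
eef_pos: [0.5427, -0.1144, 0.2728]
tcp_rot: [0.992, 0.129, -0.0, -0.001]
contact_force: [-0.8, -0.9, 0.2]
opening: 0.551
finger_force: 0.0
```

{"method": "jog_arm", "body": {
  "increments": [
    {"dx": 0.15, "dy": 0.98, "dz": 0, "ax": 0, "ay": 0, "az": 0, "gripper": 0.1},
    {"dx": 0.15, "dy": 0.98, "dz": 0, "ax": 0, "ay": 0, "az": 0, "gripper": 0.1},
    {"dx": 0.15, "dy": 0.98, "dz": 0, "ax": 0, "ay": 0, "az": 0, "gripper": 0.1},
    {"dx": 0.15, "dy": 0.98, "dz": 0, "ax": 0, "ay": 0, "az": 0, "gripper": 0.1},
    {"dx": 0.15, "dy": 0.98, "dz": 0, "ax": 0, "ay": 0, "az": 0, "gripper": 0.1},
    {"dx": 0.15, "dy": 0.98, "dz": 0, "ax": 0, "ay": 0, "az": 0, "gripper": 0.1}
  ]
}}

```text
time: 27.2
eef_pos: [0.5603, -0.0014, 0.2729]
tcp_rot: [0.992, 0.127, -0.0, 0.0]
contact_force: [-0.2, -0.1, -1.3]
opening: 0.546
finger_force: 0.0
```

```bash
python3 look.py w10 .621,.0065,.038,.03 .621,.0065,.011,.03 .611,.08,.038,.03 .556,.05,.038,.03
```

```text
27.2 [ 0.56029475 -0.00140396  0.27287341] [ 9.91957568e-01  1.26570572e-01 -2.01663096e-04  1.82932601e-04]
.621,.0065,.038,.03 (array([0.6213, 0.0058, 0.0088, 0.6212, 0.0059, 0.0085, 0.0378]), 232)
.621,.0065,.011,.03 (array([0.6212, 0.0059, 0.02  , 0.6213, 0.0059, 0.0196, 0.0108]), 789)
.611,.08,.038,.03 (array([0.6054, 0.084 , 0.0089, 0.6054, 0.084 , 0.0085, 0.0378]), 236)
.556,.05,.038,.03 (array([0.5435, 0.0329, 0.0088, 0.5435, 0.033 , 0.0084, 0.0378]), 199)
```

{"method": "jog_arm", "body": {
  "increments": [
    {"dx": 0.51, "dy": 0.06, "dz": 0, "ax": 0, "ay": 0, "az": 0, "gripper": 0.1},
    {"dx": 0.51, "dy": 0.06, "dz": -0.3, "ax": 0, "ay": 0, "az": 0, "gripper": 0.1},
    {"dx": 0.51, "dy": 0.06, "dz": -0.6, "ax": 0, "ay": 0, "az": 0, "gripper": 0.1},
    {"dx": 0.51, "dy": 0.06, "dz": -1, "ax": 0, "ay": 0, "az": 0, "gripper": 0.1},
    {"dx": 0.51, "dy": 0.06, "dz": -1, "ax": 0, "ay": 0, "az": 0, "gripper": 0.1},
    {"dx": 0.51, "dy": 0.06, "dz": -1, "ax": 0, "ay": 0, "az": 0, "gripper": 0.1}
  ]
}}

```text
time: 27.85
eef_pos: [0.621, 0.0058, 0.1528]
tcp_rot: [0.992, 0.126, -0.001, -0.0]
contact_force: [0.3, -0.1, 0.2]
opening: 0.551
finger_force: 0.0
```

{"method": "jog_arm", "body": {
  "increments": [
    {"dx": 0, "dy": 0, "dz": -0.25, "ax": 0, "ay": 0, "az": 0, "gripper": 0.1},
    {"dx": 0, "dy": 0, "dz": -0.5, "ax": 0, "ay": 0, "az": 0, "gripper": 0.1},
    {"dx": 0, "dy": 0, "dz": -0.75, "ax": 0, "ay": 0, "az": 0, "gripper": 0.1},
    {"dx": 0, "dy": 0, "dz": -0.93, "ax": 0, "ay": 0, "az": 0, "gripper": 0.1},
    {"dx": 0, "dy": 0, "dz": -0.93, "ax": 0, "ay": 0, "az": 0, "gripper": 0.1},
    {"dx": 0, "dy": 0, "dz": -0.93, "ax": 0, "ay": 0, "az": 0, "gripper": 0.1},
    {"dx": 0, "dy": 0, "dz": -0.93, "ax": 0, "ay": 0, "az": 0, "gripper": 0.1}
  ]
}}

```text
time: 28.55
eef_pos: [0.6239, 0.0063, 0.0452]
tcp_rot: [0.992, 0.127, 0.003, 0.001]
contact_force: [0.1, 0.4, -0.3]
opening: 0.55
finger_force: 0.0
```

{"method": "jog_arm", "body": {
  "force": 25,
  "increments": [
    {"dx": -0.01, "dy": 0, "dz": -0.03, "ax": 0, "ay": 0, "az": 0, "gripper": 0.1},
    {"dx": -0.01, "dy": 0, "dz": -0.03, "ax": 0, "ay": 0, "az": 0, "gripper": -0.2},
    {"dx": -0.01, "dy": 0, "dz": -0.03, "ax": 0, "ay": 0, "az": 0, "gripper": -0.4},
    {"dx": -0.01, "dy": 0, "dz": -0.03, "ax": 0, "ay": 0, "az": 0, "gripper": -0.5},
    {"dx": -0.01, "dy": 0, "dz": -0.03, "ax": 0, "ay": 0, "az": 0, "gripper": -1},
    {"dx": -0.01, "dy": 0, "dz": -0.03, "ax": 0, "ay": 0, "az": 0, "gripper": -1},
    {"dx": -0.01, "dy": 0, "dz": -0.03, "ax": 0, "ay": 0, "az": 0, "gripper": -1},
    {"dx": -0.01, "dy": 0, "dz": -0.03, "ax": 0, "ay": 0, "az": 0, "gripper": -1}
  ]
}}

```text
time: 29.35
eef_pos: [0.6203, 0.0068, 0.0382]
tcp_rot: [0.992, 0.127, 0.0, 0.0]
contact_force: [-0.7, 0.5, 1.6]
opening: 0.196
finger_force: 24.5
```

{"method": "jog_arm", "body": {
  "increments": [
    {"dx": 0, "dy": 0, "dz": 0.25, "ax": 0, "ay": 0, "az": 0, "gripper": -1},
    {"dx": 0, "dy": 0, "dz": 0.5, "ax": 0, "ay": 0, "az": 0, "gripper": -1},
    {"dx": 0, "dy": 0, "dz": 0.75, "ax": 0, "ay": 0, "az": 0, "gripper": -1},
    {"dx": 0, "dy": 0, "dz": 1, "ax": 0, "ay": 0, "az": 0, "gripper": -1},
    {"dx": 0, "dy": 0, "dz": 1, "ax": 0, "ay": 0, "az": 0, "gripper": -1},
    {"dx": 0, "dy": 0, "dz": 1, "ax": 0, "ay": 0, "az": 0, "gripper": -1}
  ]
}}

```text
time: 29.95
eef_pos: [0.6202, 0.0068, 0.1581]
tcp_rot: [0.992, 0.127, 0.0, 0.0]
contact_force: [0.0, 0.1, -1.1]
opening: 0.198
finger_force: 24.5
```

```bash
python3 look.py w11; python3 - <<'E'
from h import *
c=dict(np.load('w11.npz'));W=world(c);s=get_state()['eef_pos']
P=W.reshape(-1,3)
for h in (.125,.129,.131,.133,.152,.155,.157,.159):
    m=(abs(P[:,2]-h)<.001)&(np.hypot(*(P[:,:2]-s[:2]).T)<.03);print(h,m.sum(),(P[m].max(0)-s).round(4),(P[m].min(0)-s).round(4))
print(W[240:350:8,318].round(4).tolist())
E
```

```text
29.95 [0.62024204 0.00680563 0.15811895] [9.91895575e-01 1.27054891e-01 4.52396947e-04 1.38344640e-04]Traceback (most recent call last):
  File "<stdin>", line 5, in <module>
    return umr_maximum(a, axis, None, out, keepdims, initial, where)
ValueError: zero-size array to reduction operation maximum which has no identity
```

View pics/w11.png

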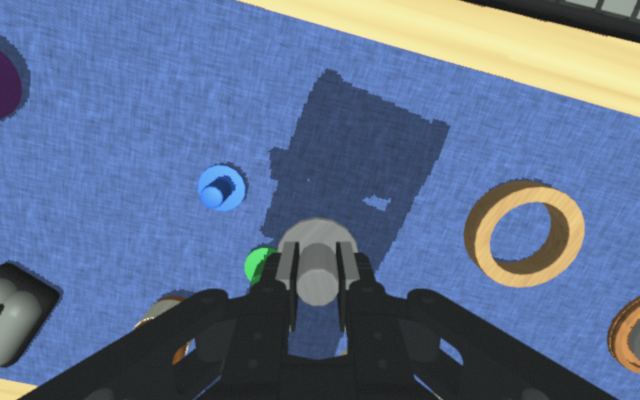

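The lid is held upright by the knob at (318,270); green and blue look-alikes are untouched. Carrying it to the stack.

{"method": "jog_arm", "body": {
  "increments": [
    {"dx": -0.15, "dy": -0.1, "dz": 0.25, "ax": 0, "ay": 0, "az": 0, "gripper": -1},
    {"dx": -0.15, "dy": -0.4, "dz": 0.45, "ax": 0, "ay": 0, "az": 0, "gripper": -1},
    {"dx": -0.15, "dy": -0.75, "dz": 0.45, "ax": 0, "ay": 0, "az": 0, "gripper": -1},
    {"dx": -0.15, "dy": -1, "dz": 0.45, "ax": 0, "ay": 0, "az": 0, "gripper": -1}
  ]
}}

```text
time: 30.4
eef_pos: [0.6015, -0.1149, 0.2107]
tcp_rot: [0.992, 0.127, -0.001, -0.0]
contact_force: [0.1, -0.2, -0.5]
opening: 0.2
finger_force: 24.6
```

{"method": "jog_arm", "body": {
  "increments": [
    {"dx": -0.15, "dy": -0.35, "dz": 0, "ax": 0, "ay": 0, "az": 0, "gripper": -1},
    {"dx": -0.15, "dy": -0.7, "dz": 0, "ax": 0, "ay": 0, "az": 0, "gripper": -1},
    {"dx": -0.15, "dy": -1, "dz": 0, "ax": 0, "ay": 0, "az": 0, "gripper": -1}
  ]
}}

```text
time: 30.7
eef_pos: [0.5825, -0.2346, 0.209]
tcp_rot: [0.992, 0.127, -0.002, -0.001]
contact_force: [0.5, 0.1, -0.2]
opening: 0.2
finger_force: 24.6
```

{"method": "jog_arm", "body": {
  "increments": [
    {"dx": -0.15, "dy": -0.35, "dz": 0, "ax": 0, "ay": 0, "az": 0, "gripper": -1},
    {"dx": -0.15, "dy": -0.7, "dz": 0, "ax": 0, "ay": 0, "az": 0, "gripper": -1},
    {"dx": -0.15, "dy": -1, "dz": 0, "ax": 0, "ay": 0, "az": 0, "gripper": -1},
    {"dx": -0.15, "dy": -1, "dz": 0, "ax": 0, "ay": 0, "az": 0, "gripper": -1},
    {"dx": -0.15, "dy": -1, "dz": -0.1, "ax": 0, "ay": 0, "az": 0, "gripper": -1},
    {"dx": -0.15, "dy": -1, "dz": -0.2, "ax": 0, "ay": 0, "az": 0, "gripper": -1},
    {"dx": -0.15, "dy": -1, "dz": -0.2, "ax": 0, "ay": 0, "az": 0, "gripper": -1},
    {"dx": -0.15, "dy": -1, "dz": -0.2, "ax": 0, "ay": 0, "az": 0, "gripper": -1}
  ]
}}

```text
time: 31.5
eef_pos: [0.5659, -0.3515, 0.1863]
tcp_rot: [0.992, 0.128, -0.001, -0.001]
contact_force: [-0.6, -0.3, -0.3]
opening: 0.201
finger_force: 24.6
```

{"method": "jog_arm", "body": {
  "increments": [
    {"dx": -0.015, "dy": -0.01, "dz": 0, "ax": 0, "ay": 0, "az": 0, "gripper": -1},
    {"dx": -0.015, "dy": -0.01, "dz": -0.04, "ax": 0, "ay": 0, "az": 0, "gripper": -1},
    {"dx": -0.015, "dy": -0.01, "dz": -0.08, "ax": 0, "ay": 0, "az": 0, "gripper": -1},
    {"dx": -0.015, "dy": -0.01, "dz": -0.11, "ax": 0, "ay": 0, "az": 0, "gripper": -1},
    {"dx": -0.015, "dy": -0.01, "dz": -0.14, "ax": 0, "ay": 0, "az": 0, "gripper": -1},
    {"dx": -0.015, "dy": -0.01, "dz": -0.14, "ax": 0, "ay": 0, "az": 0, "gripper": -1},
    {"dx": -0.015, "dy": -0.01, "dz": -0.14, "ax": 0, "ay": 0, "az": 0, "gripper": -1}
  ]
}}

```text
time: 32.2
eef_pos: [0.5643, -0.3544, 0.1709]
tcp_rot: [0.992, 0.127, -0.0, -0.0]
contact_force: [-0.6, -0.8, -0.3]
opening: 0.202
finger_force: 24.6
```

Well aligned (within 1 mm); 5.7 mm to go.

{"method": "jog_arm", "body": {
  "increments": [
    {"dx": 0, "dy": 0, "dz": -0.02, "ax": 0, "ay": 0, "az": 0, "gripper": -1},
    {"dx": 0, "dy": 0, "dz": -0.04, "ax": 0, "ay": 0, "az": 0, "gripper": -1},
    {"dx": 0, "dy": 0, "dz": -0.05, "ax": 0, "ay": 0, "az": 0, "gripper": -1},
    {"dx": 0, "dy": 0, "dz": -0.05, "ax": 0, "ay": 0, "az": 0, "gripper": -1},
    {"dx": 0, "dy": 0, "dz": -0.05, "ax": 0, "ay": 0, "az": 0, "gripper": -1}
  ]
}}

```text
time: 32.7
eef_pos: [0.5644, -0.3544, 0.1652]
tcp_rot: [0.992, 0.127, 0.0, 0.0]
contact_force: [0.2, 0.9, -0.4]
opening: 0.198
finger_force: 24.6
```

{"method": "jog_arm", "body": {
  "increments": [
    {"dx": 0, "dy": 0, "dz": -0.01, "ax": 0, "ay": 0, "az": 0, "gripper": -1},
    {"dx": 0, "dy": 0, "dz": -0.01, "ax": 0, "ay": 0, "az": 0, "gripper": -1},
    {"dx": 0, "dy": 0, "dz": -0.01, "ax": 0, "ay": 0, "az": 0, "gripper": -1}
  ]
}}

```text
time: 33.0
eef_pos: [0.5646, -0.3545, 0.1651]
tcp_rot: [0.992, 0.127, 0.0, 0.0]
contact_force: [-0.9, 1.3, 5.8]
opening: 0.204
finger_force: 25.1
```

Contact at the expected height. Release and rise.

{"method": "jog_arm", "body": {
  "increments": [
    {"dx": 0, "dy": 0, "dz": 0.005, "ax": 0, "ay": 0, "az": 0, "gripper": -0.5},
    {"dx": 0, "dy": 0, "dz": 0.005, "ax": 0, "ay": 0, "az": 0, "gripper": -0.3},
    {"dx": 0, "dy": 0, "dz": 0.005, "ax": 0, "ay": 0, "az": 0, "gripper": 0.2},
    {"dx": 0, "dy": 0, "dz": 0.005, "ax": 0, "ay": 0, "az": 0, "gripper": 0.4},
    {"dx": 0, "dy": 0, "dz": 0.2, "ax": 0, "ay": 0, "az": 0, "gripper": 0.5},
    {"dx": 0, "dy": 0, "dz": 0.5, "ax": 0, "ay": 0, "az": 0, "gripper": 0.5},
    {"dx": 0, "dy": 0, "dz": 0.8, "ax": 0, "ay": 0, "az": 0, "gripper": 0.5},
    {"dx": 0, "dy": 0, "dz": 0.8, "ax": 0, "ay": 0, "az": 0, "gripper": 0.5}
  ]
}}

```text
time: 33.8
eef_pos: [0.5666, -0.3563, 0.2675]
tcp_rot: [0.992, 0.127, 0.004, 0.005]
contact_force: [1.0, -0.2, 1.0]
opening: 0.749
finger_force: 0.0
```

{"method": "jog_arm", "body": {
  "increments": [
    {"dx": -0.6, "dy": 0, "dz": 0.2, "ax": 0, "ay": 0, "az": 0, "gripper": 1},
    {"dx": -0.6, "dy": 0, "dz": 0.2, "ax": 0, "ay": 0, "az": 0, "gripper": 1},
    {"dx": -0.6, "dy": 0, "dz": 0.2, "ax": 0, "ay": 0, "az": 0, "gripper": 1},
    {"dx": -0.6, "dy": 0, "dz": 0.2, "ax": 0, "ay": 0, "az": 0, "gripper": 1},
    {"dx": -0.6, "dy": 0, "dz": 0.2, "ax": 0, "ay": 0, "az": 0, "gripper": 1}
  ]
}}

```text
time: 34.3
eef_pos: [0.4928, -0.3542, 0.2831]
tcp_rot: [0.992, 0.127, -0.0, -0.0]
contact_force: [0.2, -0.7, -0.2]
opening: 1.005
finger_force: 0.0
```

```bash
python3 look.py w12 .565,-.354,.165,.03 .565,-.354,.138,.03 .5668,-.3526,.101,.04 .566,-.351,.06,.045 .6275,-.1728,.024,.06; python3 -c "
from h import *
cv2.imwrite('pics/s1.png',cam('scene')['frame'])"
```

```text
34.3 [ 0.49275917 -0.3541943   0.28314676] [ 9.91878238e-01  1.27190382e-01 -1.18126425e-04 -3.92815203e-04]
.565,-.354,.165,.03 (array([ 0.5652, -0.3547,  0.0089,  0.5652, -0.3546,  0.0087,  0.1647]), 528)
.565,-.354,.138,.03 (array([ 0.5659, -0.3538,  0.021 ,  0.5654, -0.3541,  0.02  ,  0.1379]), 1621)
.5668,-.3526,.101,.04 (array([ 0.5665, -0.353 ,  0.0269,  0.5665, -0.3529,  0.0266,  0.1007]), 562)
.566,-.351,.06,.045 (array([ 0.5658, -0.3513,  0.0319,  0.5658, -0.3513,  0.0316,  0.0597]), 411)
.6275,-.1728,.024,.06 (array([ 0.6215, -0.174 ,  0.044 ,  0.6273, -0.1732,  0.0421,  0.0238]), 1468)
```

View pics/s1.png

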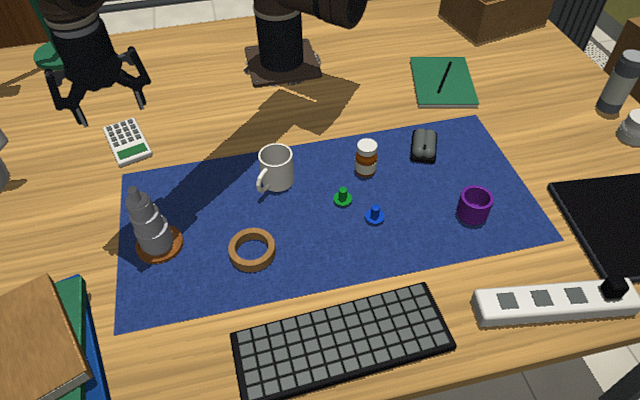

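The scene shows the complete upright stack in the tray at (152,225). Its heights are right (lid top z = 0.1647, expected 0.165). The mug, jar, tape, mouse and look-alikes are where they were.

```bash
python3 -c "
from h import *
print(job.sign_off())"
```

```text
the job is handed in; nothing more can be done
None
```

The large, medium and small pots and the lid are stacked upright and fully seated in the tray, the bystanders and look-alikes were left in place, and the job is handed in at about 34 s.

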